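Turn the yo-yo side cap over with the spatula

ROBOT

A 6-joint arm with a two-finger parallel gripper is mounted at the origin on the work surface. World frame = base frame: x ahead of the robot, y to its left, z up, the work surface at z = 0. Lengths are in mm, angles in rad, forces in N, time in s.
With the tool pointing down it reaches from about 350 to 775 mm from the base axis. Payload 5.5 kg.
Tool frame: the origin (TCP) lies on the centre line of the jaws, within the pads' length; the fingertips stand 14 mm ahead of it and the grasp point (between the pads) lies 5 mm behind it; x points along the fingers, y is the direction in which the jaws open and shut, and the axes are right-handed (so a half turn about x gives the same grasp; the last joint's range is limited). The gripper opens to 85 mm and grips with 20 to 120 N. Pads are 22 mm wide; open, the fingers measure 114 mm over their backs; the gripper's body (76 mm by 85 mm) begins 54 mm behind the grasp point. The pads swing forward as they close: fully open they stand 13 mm farther back than shut.
Start: joints at [-1.412, 0.313, 0.046, 1.304, 0, 1.431], TCP at [169.26, -549.565, 245.323] pointing down, gripper open.
Joint ranges: [-2.76, 2.76], [-0.86, 1.69], [-1.03, 1.26], [-2.2, 2.34], [-1.47, 1.5], [-3.14, 3.14]. Speed limits (rad/s): [2.57, 2.57, 3.14, 3.14, 3.14, 3.14].

INTERFACE

Orientations are given as a rotation vector (axis times angle).
In Python, from cell import robot, optics, order gives the robot as it stands. The module is installed in compiled form; this text tells all that it offers.
- The arm moves only by the tool arm_command, never from a script. Its argument "commands" is a list of rows, each a list of 6 numbers: the shift along the tool's x, y, z in units of 0.2 m (1.0 is 0.2 m), then the turn, a rotation vector about the tool's x, y, z in units of 2 pi rad (1.0 is 2 pi rad). A call has 1 to 12 rows; each row shifts and turns the commanded pose from where the row before left it, along the tool's axes as they then stand; what a row does not reach is not made up. A row lasts 1/10 s, in which the tool goes at most 50 mm and 8.59 degrees, less where a joint would pass 70% of its speed; a pose out of reach is approached as far as the arm can. A call with a number of a shift or a turn outside -1 to 1 is refused whole. A call with a gripper value outside its range is refused whole. "hand" is the finger opening in mm, from 0 to 85.4, set as the call begins (left out, the last holds). The fingers move at their own pace and stop on an object; "force" is the grip in N (left out, the last holds). Time passes only in rows, so rows that do not move let the fingers close. It gives the time, the measured TCP pose, the force and the opening at its end, in the units of the state.
- robot.get_state(): the state, without advancing time (a new reading comes with each control period).
- optics.get_image(name): name is "side" or "top" or "wrist"; returns a dict with "color" (384x512x3 uint8, blue, green, red), "range_z" (384x512 float32, mm along the optical axis (not along the pixel's ray), 0 where there is no reading), "fx", "fy", "cx", "cy" (pixels), "rvec" (rotation vector, rad) and "tvec" (3), from world to camera coordinates, as OpenCV has them. Camera axes: x right, y down, z forward; pixel columns grow to the right and rows downward; lengths in mm; the calibration is good to about 2 mm. A picture is of the moment at which its call begins.
- order.hand_in(): hands the job in, once; it reports no verdict.
The state is a dict: "time": time; "joint_pos": joint angles; "qvel": joint speeds; "effort": joint torques, N m; "ee_pos": TCP position; "tool_rot": TCP orientation; "ft_force": force on the tool from outside, world axes, zero at the start; "torque": the same for the moment, N m; "finger_gap": opening from 0.0 (shut) to 1.0 (fully open).
Only numpy, scipy, OpenCV 4.12 (cv2) and the standard library are available. Lean on these libraries where they do the work, as an engineer would, in place of code of your own. Each camera call takes 0.05 s, during which the arm holds its last target.

TASK

The black-and-red yo-yo side cap has been freshly finished, so do not touch it with the gripper: take the orange-handled spatula, slide its blade in under the cap on the turning board until its tip is felt to press the sprung end stop a few millimetres, without ramming it home, and then turn the wrist to tip the cap over the step, so that it lies flat on the cork deck with its red face up. Then stand the spatula back upright on its black rubber mat, and leave the yo-yo, axle wrench, caliper, jar and loose bearings where they are.

Things in the scene. Friction and masses are not known exactly. Their poses are not given: they have to be found in the camera images.
- board: Fixed walnut turning board, z up, sizes in its own axes. Its plinth height differs: the origin lies 0 to 10 mm above the table, below the foot of the step, a 5 mm upright face along the board's x at y = 0. On the -y side lies the cap's seat with a channel under it, on the +y side the cork deck. Board x runs away from the robot, yaw within 12 degrees.
- board_seat (a point): Where the cap lies, at board (0, -38, 15): two rails along x (tops at z 15; y -11 to 0 and -82 to -65; x -55 to 42) with a channel 54 mm wide and 5.5 mm deep between them, its floor at z 9.5. A bar (z 15 to 20) bridges rails and channel from x = 42 to 60. Toward the robot the floor goes on as an open flat apron (no rails) from x = -55 to -172, y -82 to 0.
- end_stop (a joint): Yellow sprung nose, 24 mm wide, in the channel under the cap, from just above its floor to 2 mm below the rail tops. Value: how far it is pushed in (away from the robot), 0 to 0.012 m, spring 500 N/m (2.5 N at 5 mm). Its base is set anew each time: the face of the nose is at board x = 24 to 42, hidden under the cap, to be found by feel with the blade's tip.
- board_deck (a point): Middle of the cork deck's flat top, where the cap is to lie, at board (2.5, 52, 20); deck x -49 to 54, y 0 to 105. A 6 mm rim runs round three sides, none at the step.
- cap_center (a point): The loose side cap: a plain disc 72 mm across and 10 mm thick with chamfered edges (flats 64 mm across), about 70 g. The point is its centre, half-way up. Its own z points out of the black face: up at the start, down when the red face is up. It starts lying on the two rails, bridging the channel, its rim 1 to 5 mm from the step, its centre within 5 mm of board x = 0.
- lifter: Loose steel spatula, about 160 g, standing on its blade. Origin: on the blade's underside, straight below the handle's middle; x points along the blade to its tip, z up (away from the blade's underside). Flat blade 3 mm thick, 44 mm wide (34 mm in the last 15 mm), from x = -25 (heel) to x = +95 (tip). A 9 mm steel neck rises from the heel at x = -26 to the handle's rear end.
- lifter_grip (a point): Middle of the orange handle, 82 mm above the blade's underside; axes as the spatula's. The handle is a bar 62 mm long along x, 18 mm thick, 30 mm deep, canted 40 degrees about x, its top toward -y: its flat sides face along (0, cos 40, sin 40) of the spatula. So a tool gripping them leans 40 degrees to -y, fingers pointing down and to +y.
- lifter_stand (a point): Point on the spatula's underside below the middle of its blade, 35 mm ahead of the handle's middle.
- mat_top (a point): Centre of the top of the fixed black rubber mat (170 mm along its x, 85 mm along y, top 3 mm above the table) on which the spatula stands at the start and must stand at the end.
- yoyo: Matte black yo-yo, 56 mm across, 40 mm high; bystander. Origin under its centre.
- axle_wrench: Red plastic axle wrench, 96 mm long, 10 mm high; bystander. Origin under its middle.
- caliper: Steel caliper, 200 mm long, 13 mm high, lying flat; bystander. Origin under its bar's middle, x along the bar.
- jar: Small glass jar, 48 mm across, 55 mm high; bystander. Origin under its centre.
- bearing_a: Chrome bearing, 22 mm across, 10 mm high; bystander.
- bearing_b: Chrome bearing, 22 mm across, 10 mm high; bystander.
Not all that is in view belongs to the job. Leave any green or turquoise look-alike of the lifter alone. Of the things that look like the part that bears mat_top, the larger one is meant.

How it is judged:
By the outcome, as a careful person would: the job done as asked, in the order asked, and still so for the second after the job is handed in, with the robot touching nothing.
It also fails if it takes over 61 s, if anything falls off the work surface, if the arm or the gripper's body presses on something with over 40 N, if the wrist force passes 120 N, or if a joint passes its speed limit or range.

## Working session

There is one attempt and no reset: what is moved stays moved. The work goes in short steps, Python scripts to look and compute and a tool call to move; the robot and the scene stay as the last step left them, time stands still between calls to the robot, and variables do not carry over. Pictures are saved under pics/ and viewed, and the job is handed in when it is done.

Besides the shell and the picture viewer there is one more tool, called after "Call:" as a command line: name --pt "numbers of a row" for each row, then --argument value for the rest. arm_command: Moves the arm, as the interface text tells. Its arguments: {"type":"object","properties":{"commands":{"type":"array","items":{"type":"array","items":{"type":"number"}}},"hand":{"type":"number"},"force":{"type":"number"}},"required":["commands"]}

```bash
mkdir -p pics; ls
python3 - <<'E'
from cell import robot, optics, order
import cv2, numpy as np
s=robot.get_state(); print(s)
for n in ["side","top","wrist"]:
    im=optics.get_image(n); cv2.imwrite(f"pics/{n}0.png",im["color"]); np.savez(f"pics/{n}0.npz",**im)
    print(n,im["fx"],im["fy"],im["cx"],im["cy"],im["rvec"],im["tvec"])
E
```

```text
pics
{'time': 0.0, 'joint_pos': array([-1.41158611e+00,  3.13998497e-01,  4.49688997e-02,  1.30359835e+00,
       -1.28374765e-05,  1.43115565e+00]), 'qvel': array([-1.36430797e-04, -1.17055861e-04,  1.59781071e-03, -4.54307866e-04,
       -1.23153622e-03, -7.38062408e-05]), 'effort': array([ 1.26675921e-03, -4.80626822e+01,  2.98532850e+01,  1.93523598e-02,
       -6.89073750e-05, -2.53876173e-07]), 'ee_pos': array([ 169.17917268, -549.03526479,  244.40581118]), 'tool_rot': array([ 2.06139318,  0.31225154, -2.0614573 ]), 'ft_force': array([-0.28589975, -0.40318505,  0.11942298]), 'torque': array([-0.04015715,  0.02619506, -0.01573814]), 'finger_gap': 0.9996660583950121}
side 452.60449921825193 452.60449921825193 243.86096840091037 182.45949877176105 [ 0.87177302 -2.47823369  1.12741325] [ 363.15916095  301.9435356  1120.27044722]
top 411.54828361931067 411.54828361931067 257.0451645787249 190.91485055350788 [ 2.11463314 -2.17034321  0.22524119] [ -81.71953695  516.5775833  1076.15908529]
wrist 346.0179313027837 346.0179313027837 253.85395496799885 185.82456913411366 [-2.33801964  1.72506602  0.24670022] [-574.29229957  -36.5196556   378.53849459]
```

View pics/side0.png

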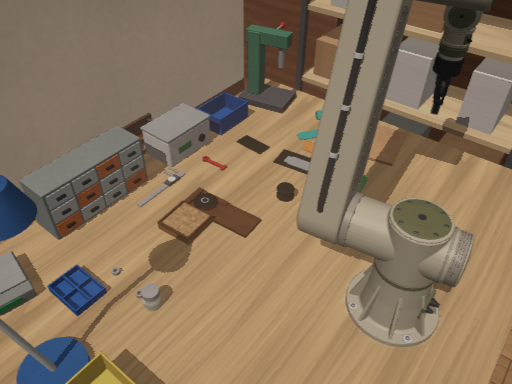

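View pics/top0.png

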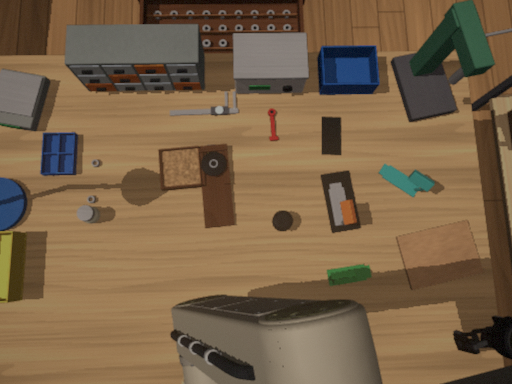

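View pics/wrist0.png

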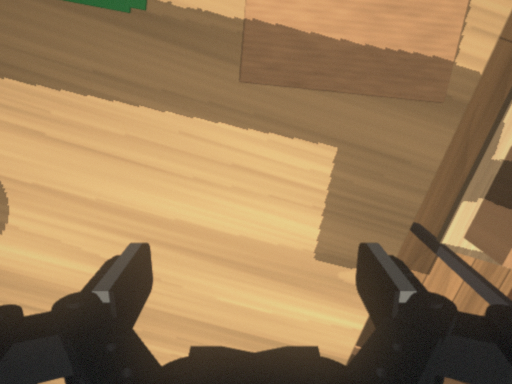

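The top view shows the orange spatula on the larger black mat at (341,202). Look-alikes are the turquoise one at (405,180), the green one at (349,274), and the smaller mat at (331,135). The board has its deck at (182,168), the cap at (214,163) and the apron at (217,205). I choose the orange one and will check it in a close crop.

```bash
cat > h.py <<'E'
import numpy as np, cv2
from scipy.spatial.transform import Rotation as R
def load(f): return dict(np.load(f))
def cam(im):
    Rm=cv2.Rodrigues(np.array(im["rvec"],float).reshape(3,1))[0]; return Rm,np.array(im["tvec"],float).reshape(3)
def onplane(im,uv,z):
    Rm,t=cam(im); uv=np.atleast_2d(np.array(uv,float))
    d=np.c_[(uv[:,0]-im["cx"])/im["fx"],(uv[:,1]-im["cy"])/im["fy"],np.ones(len(uv))]@Rm
    c=-Rm.T@t; s=(z-c[2])/d[:,2]; return c+d*s[:,None]
def cloud(im):
    Rm,t=cam(im); Z=im["range_z"].astype(float); v,u=np.mgrid[:Z.shape[0],:Z.shape[1]]
    P=np.stack([(u-im["cx"])/im["fx"]*Z,(v-im["cy"])/im["fy"]*Z,Z],-1)
    W=(P-t)@Rm; W[Z==0]=np.nan; return W
def proj(im,p):
    Rm,t=cam(im); q=np.atleast_2d(p)@Rm.T+t; return np.c_[q[:,0]/q[:,2]*im["fx"]+im["cx"],q[:,1]/q[:,2]*im["fy"]+im["cy"]]
E
python3 - <<'E'
from h import *
t=load('pics/top0.npz'); s=load('pics/side0.npz')
a=t['color'][100:250,140:400]; cv2.imwrite('pics/topc.png',cv2.resize(a,None,fx=3,fy=3,interpolation=cv2.INTER_CUBIC))
b=s['color'][120:250,130:340]; cv2.imwrite('pics/sidec.png',cv2.resize(b,None,fx=3.7,fy=3.7,interpolation=cv2.INTER_CUBIC))
W=cloud(t)
for uv in [(341,202),(350,213),(337,190),(331,135),(214,163),(182,168),(217,205),(282,220),(273,125),(88,213),(96,162),(92,199),(260,260)]:
    print(uv,W[uv[1],uv[0]].round(1),onplane(t,uv,0)[0].round(1))
E
```

```text
(341, 202) [ 472.8 -315.    83.8] [ 485.1 -335.2    0. ]
(350, 213) [ 441.1 -332.8   99.5] [ 452.9 -358.9    0. ]
(337, 190) [ 518.7 -324.1    8. ] [ 520.1 -325.9    0. ]
(331, 135) [ 683.4 -317.9    3.1] [ 684.4 -318.6    0. ]
(214, 163) [600.7  22.8  25.3] [607.1  24.6   0. ]
(182, 168) [587.7 111.9  27.4] [594.3 116.    0. ]
(217, 205) [483.5  16.7  10.8] [485.   17.4   0. ]
(282, 220) [ 433.8 -161.    39.1] [ 437.9 -164.7    0. ]
(273, 125) [ 716.1 -148.7    6.1] [ 718.2 -149.2    0. ]
(88, 213) [463.7 354.8  56.6] [471.3 376.    0. ]
(96, 162) [616.5 358.9   2.5] [617.2 359.8   0. ]
(92, 199) [510.7 367.   -1. ] [510.5 366.7   0. ]
(260, 260) [328.7 -99.5  -2.9] [328.6 -99.4   0. ]
```

View pics/topc.png

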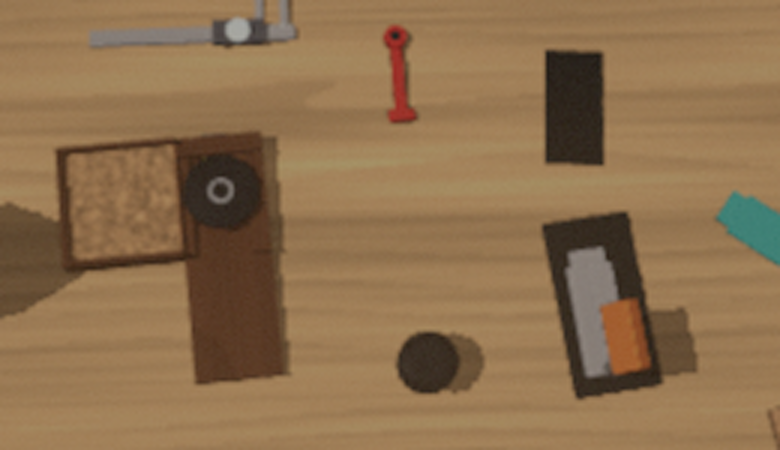

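View pics/sidec.png

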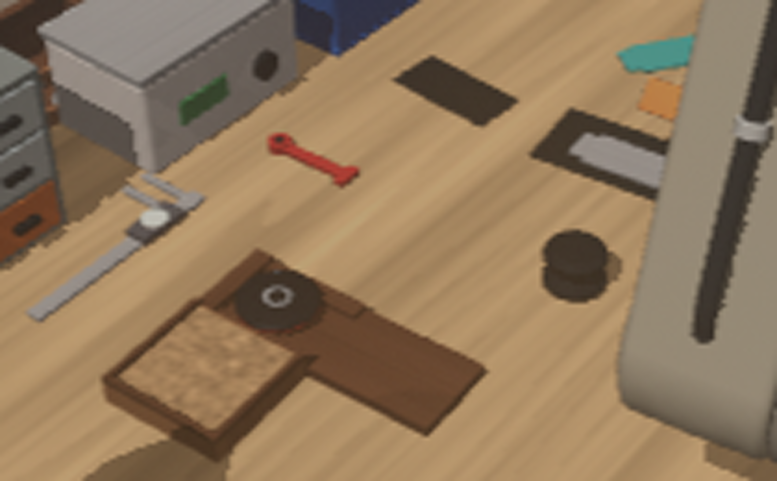

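The crops confirm it: the orange handle with its grey blade sits on the larger black mat, with the blade tip away from the robot and the handle top toward -y. The cap lies black face up by the step. Next I measure.

Run:
```python
from h import *
t=load('pics/top0.npz'); w=load('pics/wrist0.npz')
c=lambda pts:[(140+x/3-1/3,100+y/3-1/3) for x,y in pts]
print('mat',onplane(t,c([(543,227),(628,212),(662,383),(578,398)]),3).round(1))
print('blade tip L,R, left rear',onplane(t,c([(568,252),(604,247),(586,377)]),6).round(1))
print('board apron corners,far right',onplane(t,c([(197,383),(289,374)]),14).round(1),onplane(t,c([(261,133)]),25).round(1))
print('deck corners',onplane(t,c([(57,150),(66,270)]),31).round(1))
print('cap',onplane(t,c([(223,191)]),30).round(1))
# orange
hsv=cv2.cvtColor(t['color'],cv2.COLOR_BGR2HSV); m=cv2.inRange(hsv,(5,150,120),(16,255,255)); m[:190]=0;m[235:]=0;m[:,:330]=0;m[:,365:]=0
W=cloud(t); P=W[m>0]; P=P[~np.isnan(P[:,0])]; print(len(P),np.median(P,0),P[:,2].min(),P[:,2].max())
cn=max(cv2.findContours(m,0,1)[0],key=cv2.contourArea); print(cv2.minAreaRect(cn)); 
# wrist cam in tool frame
from cell import robot
s=robot.get_state(); Rt=R.from_rotvec(s['tool_rot']).as_matrix(); print('tool axes\n',Rt.round(3))
Rm,tv=cam(w); cpos=-Rm.T@tv; print('cam pos tool',(Rt.T@(cpos-s['ee_pos'])).round(1)); print('cam axes in tool (cols)\n',(Rt.T@Rm.T).round(3))
```

```text
mat [[ 563.4 -280.7    3. ]
 [ 576.3 -363.7    3. ]
 [ 411.3 -384.6    3. ]
 [ 399.3 -304.4    3. ]]
blade tip L,R, left rear [[ 537.9 -302.7    6. ]
 [ 542.  -337.5    6. ]
 [ 418.5 -312.5    6. ]]
board apron corners,far right [[421.6  49.3  14. ]
 [427.7 -35.3  14. ]] [[655.5 -13.6  25. ]]
deck corners [[641.  176.5  31. ]
 [526.8 166.8  31. ]]
cap [[598.6  22.5  30. ]]
273 [ 445.25674815 -328.90607908   94.0997075 ] 30.65735882181642 106.63840720702673
((347.84149169921875, 211.65469360351562), (23.588932037353516, 11.733036994934082), 79.3803482055664)
tool axes
 [[-0.     0.294 -0.956]
 [ 0.001 -0.956 -0.294]
 [-1.    -0.001 -0.   ]]
cam pos tool [-128.2    0.   -70.5]
cam axes in tool (cols)
 [[ 0.    -0.278  0.96 ]
 [ 1.     0.    -0.   ]
 [-0.     0.96   0.278]]
```

```bash
cat >> h.py <<'E'
def spatR(yaw):
    c,s=np.cos(yaw),np.sin(yaw); return np.array([[c,-s,0],[s,c,0],[0,0,1.]])
A=np.deg2rad(40)
# tool axes in spatula frame (cols): x=(0,s,-c), y=(0,c,s), z=(1,0,0)
TS=np.array([[0,0,1],[np.sin(A),np.cos(A),0],[-np.cos(A),np.sin(A),0]])
DOWN=np.array([[0,0,1],[0,1,0],[-1,0,0.]])
def st():
    from cell import robot
    s=robot.get_state(); return s,np.array(s['ee_pos']),R.from_rotvec(s['tool_rot']).as_matrix()
def delta(p,Rw,tp,tR,n=1):
    """translate first along current tool axes, then rotate"""
    d=Rw.T@(np.array(tp)-p)/200; r=R.from_matrix(Rw.T@tR).as_rotvec()/(2*np.pi)
    print('shift tot',d.round(4),'mm',np.linalg.norm(d)*200,'turn tot',r.round(5),'deg',np.rad2deg(np.linalg.norm(r)*2*np.pi).round(2))
    return d,r
E
python3 - <<'E'
from h import *
s,p,Rw=st()
delta(p,Rw,[470,-327,180],spatR(np.deg2rad(7.4))@DOWN)
E
```

```text
shift tot [ 0.3243 -0.6185 -1.7644] mm 379.5078647107599 turn tot [-4.73e-01 -3.30e-04 -2.00e-05] deg 170.28
```

Call:
arm_command --pt "0.036 -0.069 -0.196 0 0 0" --pt "0.036 -0.069 -0.196 0 0 0" --pt "0.036 -0.069 -0.196 0 0 0" --pt "0.036 -0.069 -0.196 0 0 0" --pt "0.036 -0.069 -0.196 0 0 0" --pt "0.036 -0.069 -0.196 0 0 0" --pt "0.036 -0.069 -0.196 0 0 0" --pt "0.036 -0.069 -0.196 0 0 0" --pt "0.036 -0.069 -0.196 0 0 0" --pt "0 0 0 -0.0225 0 0" --pt "0 0 0 -0.0225 0 0" --pt "0 0 0 -0.0225 0 0" --hand 60

```text
time: 1.35
ee_pos: [470.2, -326.2, 179.9]
tool_rot: [1.796, 0.687, -1.797]
ft_force: [0.0, 0.2, -0.2]
finger_gap: 0.704
```

Call:
arm_command --pt "0 0 0 -0.0225 0 0" --pt "0 0 0 -0.0225 0 0" --pt "0 0 0 -0.0225 0 0" --pt "0 0 0 -0.0225 0 0" --pt "0 0 0 -0.0225 0 0" --pt "0 0 0 -0.0225 0 0" --pt "0 0 0 -0.0225 0 0" --pt "0 0 0 -0.0225 0 0" --pt "0 0 0 -0.0225 0 0" --pt "0 0 0 -0.0225 0 0" --pt "0 0 0 -0.0225 0 0" --pt "0 0 0 -0.0225 0 0"

```text
time: 2.55
ee_pos: [469.7, -326.8, 180.1]
tool_rot: [0.561, 1.498, -0.56]
ft_force: [-0.3, 0.1, -0.6]
finger_gap: 0.704
```

Call:
arm_command --pt "0 0 0 -0.0225 0 0" --pt "0 0 0 -0.0225 0 0" --pt "0 0 0 -0.0225 0 0" --pt "0 0 0 -0.0225 0 0" --pt "0 0 0 -0.0225 0 0" --pt "0 0 0 -0.0225 0 0" --pt "0 0 0 0 0 0" --pt "0 0 0 0 0 0"

```text
time: 3.35
ee_pos: [469.8, -326.9, 180.3]
tool_rot: [-0.096, 1.569, 0.097]
ft_force: [0.2, -0.2, 0.9]
finger_gap: 0.702
```

Run:
```python
from h import *
from cell import optics
w=optics.get_image('wrist'); np.savez('pics/wrist1.npz',**w); cv2.imwrite('pics/wrist1.png',cv2.resize(w['color'],None,fx=1.5,fy=1.5,interpolation=cv2.INTER_CUBIC))
s,p,Rw=st(); print(s['time'],p,s['joint_pos'],s['ft_force'],s['finger_gap'],Rw.round(3))
W=cloud(w); print(W[::40,::64,2].round(0))
```

```text
3.4 [ 469.78237812 -326.93243132  180.3127773 ] [-7.48198078e-01  3.34477356e-01 -8.48743061e-02  1.15176844e+00
 -4.19800412e-05 -8.71315815e-01] [ 0.17445529 -0.3377851   0.06018511] 0.7097078529680332 [[-0.    -0.123  0.992]
 [ 0.     0.992  0.123]
 [-1.     0.    -0.   ]]
[[ 12.  11.  -0.   1.  -1.   0.   0.  -0.]
 [ 12.  13.  -0.   0.  -1.  -0.  -0.  -1.]
 [ -0.  -0.  -0.  -0.   1.  -1.  -0.  -1.]
 [  0.  -0.  -1.  -0.  96.  -0.  -1.  11.]
 [  1.  -0.   0.   1.  94.   0.   0.  40.]
 [  2.  -0.  -1.  -1.  95.   1.  -1.  -0.]
 [ 78.   2.  -0.  -1.   2.  -0.  -1.  -1.]
 [  0.  -0. 215.  -2.   0.  -2. 212.  -1.]
 [ -0. 230. 239.  -1.   1.   0. 238. 231.]
 [245. 228. 250. 245. 244. 244. 251. 229.]]
```

View pics/wrist1.png

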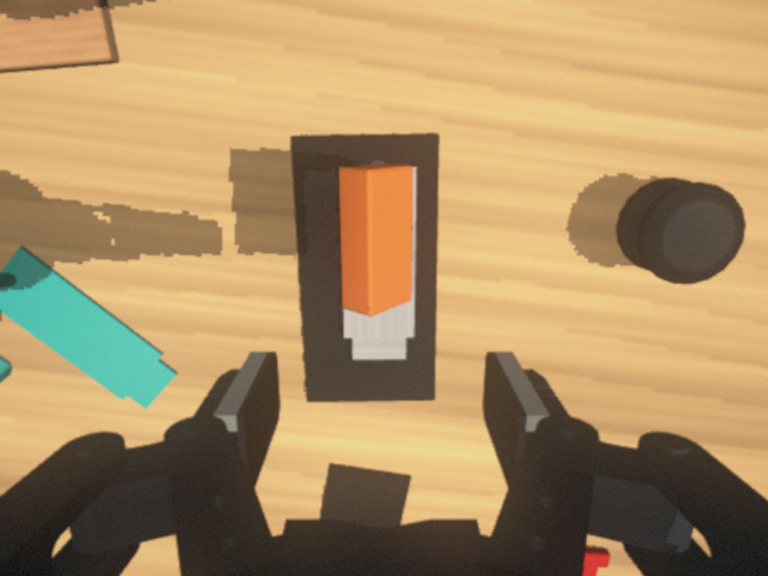

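The wrist view shows the orange handle at (377,238), the blade tip at (379,350) and the mat corners near (291,136), (438,134), (435,400) and (308,401) in the 1.5x picture. Turquoise is well to the left.

Run:
```python
from h import *
w=load('pics/wrist1.npz'); W=cloud(w)
c=lambda pts:[((x-.25)/1.5,(y-.25)/1.5) for x,y in pts]
hsv=cv2.cvtColor(w['color'],cv2.COLOR_BGR2HSV)
m=cv2.inRange(hsv,(3,130,100),(16,255,255)); m[:, :200]=0; m[:,300:]=0; m[:90]=0;m[230:]=0
P=W[m>0]; P=P[np.isfinite(P[:,0])&(P[:,2]>40)]
print('orange',len(P),P.min(0),P.max(0))
# blade: greyish light
b=cv2.inRange(hsv,(0,0,120),(180,45,255)); b[:,:215]=0;b[:,290:]=0;b[:100]=0;b[245:]=0
B=W[b>0]; B=B[np.isfinite(B[:,0])&(B[:,2]<15)]; print('blade z',np.median(B[:,2]),len(B))
q=onplane(w,np.argwhere(b>0)[:,::-1],6.0)
yaw0=np.deg2rad(7.4); S=spatR(yaw0); q2=(q-[445,-332,0])@S
print('blade in frame: x max',np.percentile(q2[:,0],[98,99.5]))
for x in range(60,100,4):
    k=(abs(q2[:,0]-x)<2); 
    if k.sum()>5: print(x,q2[k,1].min().round(1),q2[k,1].max().round(1))
mat=onplane(w,c([(291,136),(438,134),(435,400),(308,401)]),3); print('mat',mat.round(1),mat.mean(0)); 
# handle planes: two visible faces: in spatula frame, normals (0,c,s) [+y-up flat side] and top end (0,-s,c)
Q=(P-[445,-332,0])@S
d1=Q@[0,np.cos(A),np.sin(A)]; d2=Q@[0,-np.sin(A),np.cos(A)]
print('d1 pct',np.percentile(d1,[1,10,25,50,75,90,99]).round(1)); print('d2',np.percentile(d2,[1,10,25,50,75,90,99]).round(1)); print('x',np.percentile(Q[:,0],[1,5,50,95,99]).round(1))
```

```text
orange 4569 [ 412.89953164 -350.78876931   75.40434427] [ 476.94968133 -313.23632799  102.91053911]
blade z 5.6281917894288505 1543
blade in frame: x max [94.68193512 94.81950845]
60 7.3 22.1
64 -22.4 22.2
68 -21.6 22.2
72 -21.7 22.3
76 -21.8 22.3
80 -21.9 22.3
84 -17.3 16.7
88 -17.4 16.7
92 -17.4 16.8
96 -16.6 16.8
mat [[ 409.7 -385.9    3. ]
 [ 398.3 -303.2    3. ]
 [ 565.2 -279.4    3. ]
 [ 576.2 -362.2    3. ]] [ 487.3336846  -332.67861632    3.        ]
d1 pct [46.8 51.  56.9 63.  63.5 63.9 64.3]
d2 [52.  57.  64.7 76.2 79.9 80.4 81. ]
x [-30.9 -29.   -2.8  26.5  29.4]
```

Run:
```python
from h import *
s,p,Rw=st()
yaw=np.deg2rad(7.4); S=spatR(yaw); T=S@TS
O=np.array([444.8,-332,3]); g=O+S@[-6,0,82]; tcp=g+2*T[:,0]; print('tcp goal',tcp, 'pre',tcp-80*T[:,0])
pre=tcp-80*T[:,0]
delta(p,Rw,pre,T)
```

```text
tcp goal [ 438.6843966  -331.49790571   83.46791111] pre [ 445.30745369 -382.49262059  144.75146656]
shift tot [ 0.1778 -0.2607 -0.1555] mm 70.36024004189983 turn tot [-0.00093  0.0003   0.11108] deg 39.99
```

Call:
arm_command --pt "0.089 -0.13 -0.078 0 0 0" --pt "0.089 -0.13 -0.078 0 0 0" --pt "0 0 0 -0.0002 0 0.0222" --pt "0 0 0 -0.0002 0 0.0222" --pt "0 0 0 -0.0002 0 0.0222" --pt "0 0 0 -0.0002 0 0.0222" --pt "0 0 0 -0.0001 0.0003 0.0223" --pt "0 0 0 0 0 0" --pt "0 0 0 0 0 0"

```text
time: 4.3
ee_pos: [445.2, -382.9, 141.6]
tool_rot: [0.452, 1.546, 0.648]
ft_force: [-0.0, 1.0, 0.3]
finger_gap: 0.702
```

Run:
```python
from h import *
from cell import optics
w=optics.get_image('wrist'); np.savez('pics/wrist2.npz',**w); cv2.imwrite('pics/wrist2.png',w['color'])
s,p,Rw=st(); print(s['time'],p,s['joint_pos'],s['ft_force'])
yaw=np.deg2rad(7.4); S=spatR(yaw); T=S@TS
O=np.array([444.8,-332,3]); g=O+S@[-6,0,82]; tcp=g+2*T[:,0]
delta(p,Rw,tcp,T)
W=cloud(w);hsv=cv2.cvtColor(w['color'],cv2.COLOR_BGR2HSV)
m=cv2.inRange(hsv,(3,130,100),(16,255,255)); P=W[m>0]; P=P[np.isfinite(P[:,0])&(P[:,2]>60)]; Q=(P-O)@S
d1=Q@[0,np.cos(A),np.sin(A)]; d2=Q@[0,-np.sin(A),np.cos(A)]
print(len(P),np.percentile(d1,[1,10,50,90,99]).round(1),np.percentile(d2,[1,10,50,90,99]).round(1),np.percentile(Q[:,0],[1,5,50,95,99]).round(1))
print('expect top d2',82*np.cos(A)+15,'d1 range',82*np.sin(A)-9,82*np.sin(A)+9)
```

```text
4.35 [ 445.67640235 -382.63873247  144.7399672 ] [-0.98584852  0.90619979  0.58586319  1.89442811  0.28439989 -1.21289121] [ 0.66953334 -0.21318197  1.66047463]
shift tot [ 0.4006  0.0017 -0.001 ] mm 80.11577349421802 turn tot [ 0.00029 -0.00027  0.00038] deg 0.2
3159 [44.2 45.7 52.7 59.8 61.5] [51.3 75.9 77.5 78.4 79. ] [-31.  -30.8  -4.9  27.1  30.5]
expect top d2 77.81564433575619 d1 range 43.70858399429622 61.70858399429622
```

View pics/wrist2.png

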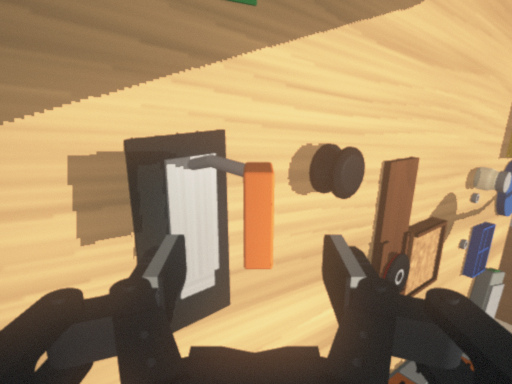

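The wrist view shows the orange handle at (258,215) end-on between the open jaws, with its sides within 0.2 mm of plan. Approaching and gripping.

Call:
arm_command --pt "0.1 0 0 0 0 0" --pt "0.1 0.001 0 0 0 0" --pt "0.1 0 0 0 0 0.0003" --pt "0.1 0 0 0 0 0" --pt "0 0 0 0 0 0" --pt "0 0 0 0 0 0"

```text
time: 4.95
ee_pos: [439.4, -331.3, 87.7]
tool_rot: [0.444, 1.543, 0.647]
ft_force: [-0.4, -0.0, -0.3]
finger_gap: 0.699
```

Call:
arm_command --pt "0 0 0 0 0 0" --pt "0 0 0 0 0 0" --pt "0 0 0 0 0 0" --pt "0 0 0 0 0 0" --pt "0 0 0 0 0 0" --pt "0 0 0 0 0 0" --hand 0 --force 70

```text
time: 5.55
ee_pos: [438.8, -332.1, 84.5]
tool_rot: [0.45, 1.543, 0.649]
ft_force: [-0.1, -1.0, 5.5]
finger_gap: 0.201
```

Run:
```python
from h import *
from cell import optics
w=optics.get_image('wrist'); np.savez('pics/wrist3.npz',**w); cv2.imwrite('pics/wrist3.png',w['color'])
s,p,Rw=st(); print(s['time'],p,s['joint_pos'],s['ft_force'],s['finger_gap'],s['torque'])
yaw=np.deg2rad(7.4); S=spatR(yaw); T=S@TS
O=np.array([444.8,-332,3]); g=O+S@[-6,0,82]; tcp=g+2*T[:,0]
delta(p,Rw,tcp,T)
```

```text
5.6 [ 438.82577548 -332.0912427    84.46153493] [-0.95424879  0.85067595  0.32126059  1.68060197  0.30522965 -1.18783493] [-0.29924726 -1.52556989  5.6718415 ] 0.1993939594627749 [-0.25690822 -0.03284786 -0.00667559]
shift tot [ 0.0058 -0.0009 -0.0003] mm 1.1659009622567809 turn tot [ 0.00038 -0.00015 -0.00014] deg 0.15
```

View pics/wrist3.png

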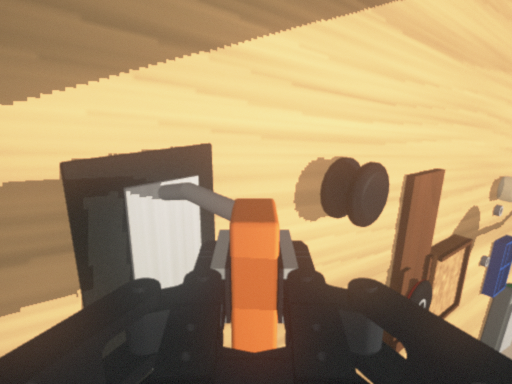

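```bash
python3 - <<'E'
from h import *
s,p,Rw=st()
S=spatR(np.deg2rad(7.4)); O=np.array([444.8,-332,3])
Rrel=Rw.T@S; orel=Rw.T@(O-p)   # spatula in tool frame
np.savez('grasp.npz',Rrel=Rrel,orel=orel); print(orel,Rrel.round(3))
print('up 100', Rw.T@[0,0,100]/200)
up=p+[0,0,100]; print('to view',Rw.T@(np.array([490,-80,190])-up)/200)
E
cat >> h.py <<'E'
def spat(p,Rw):
    g=np.load('grasp.npz'); return p+Rw@g['orel'], Rw@g['Rrel']
def tool_for(O,S):
    g=np.load('grasp.npz'); Rw=S@g['Rrel'].T; return O-Rw@g['orel'],Rw
E
```

```text
[ 61.91336123 -52.95240112   5.87028736] [[-0.001  0.643 -0.765]
 [-0.002  0.765  0.643]
 [ 1.     0.002  0.001]]
up 100 [-0.38273237  0.32173868  0.00039446]
to view [0.76151881 0.94840557 0.41904982]
```

Call:
arm_command --pt "-0.04 0.033 0 0 0 0" --pt "-0.08 0.067 0 0 0 0" --pt "-0.13 0.11 0 0 0 0" --pt "-0.13 0.11 0 0 0 0" --pt "0 0 0 0 0 0"

```text
time: 6.1
ee_pos: [439.5, -332.4, 187.6]
tool_rot: [0.445, 1.542, 0.647]
ft_force: [0.8, -1.1, -1.4]
finger_gap: 0.2
```

Call:
arm_command --pt "0.109 0.136 0.06 0 0 0" --pt "0.109 0.136 0.06 0 0 0" --pt "0.109 0.136 0.06 0 0 0" --pt "0.109 0.136 0.06 0 0 0" --pt "0.109 0.136 0.06 0 0 0" --pt "0.109 0.136 0.06 0 0 0" --pt "0.109 0.136 0.06 0 0 0" --pt "0 0 0 0 0 0" --pt "0 0 0 0 0 0" --pt "0 0 0 0 0 0"

```text
time: 7.1
ee_pos: [489.7, -79.2, 188.6]
tool_rot: [0.451, 1.544, 0.65]
ft_force: [-0.6, -1.0, -0.8]
finger_gap: 0.201
```

Run:
```python
from h import *
from cell import optics
w=optics.get_image('wrist'); np.savez('pics/wrist4.npz',**w); cv2.imwrite('pics/wrist4.png',cv2.resize(w['color'],None,fx=1.5,fy=1.5,interpolation=cv2.INTER_CUBIC))
s,p,Rw=st(); print(s['time'],p,s['joint_pos'],s['ft_force'],s['finger_gap'],s['torque'])
print(spat(p,Rw))
```

```text
7.15 [489.71537994 -79.53400647 188.5950486 ] [-0.61102095  0.51910473  0.00295662  1.57214619  0.49442142 -0.87558531] [-0.59125619 -0.04338431 -0.45575196] 0.19345357612923622 [-0.76362188 -0.07380832 -0.02900809]
(array([495.60156931, -79.39501872, 107.12717264]), array([[ 9.91714018e-01, -1.28460651e-01,  1.08102704e-03],
       [ 1.28461357e-01,  9.91714327e-01, -6.10821820e-04],
       [-9.93603430e-04,  7.44630761e-04,  9.99999229e-01]]))
```

View pics/wrist4.png

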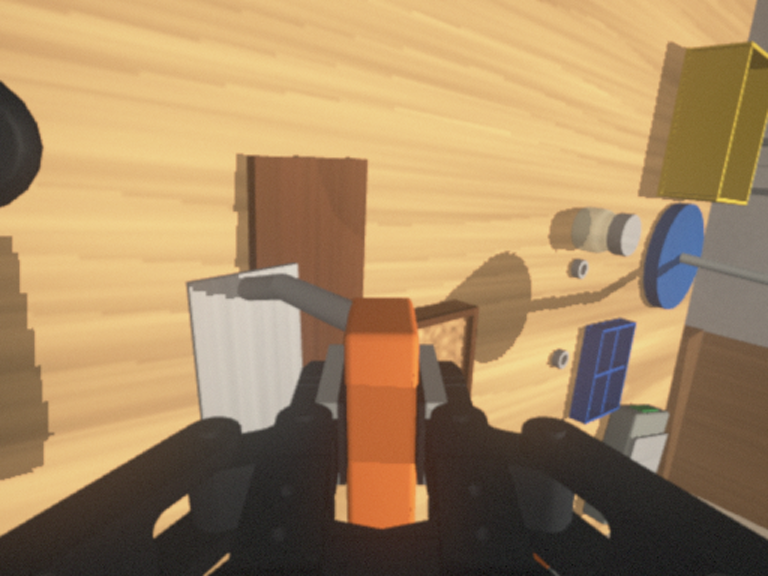

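The wrist view shows the apron's near corners at (248,157) and (367,160) in the 1.5x picture, with the cap hidden behind the hand. I'll combine this with wrist2, where the cap and board are visible, and the top view.

Run:
```python
from h import *
w=load('pics/wrist4.npz'); W=cloud(w); w2=load('pics/wrist2.npz'); W2=cloud(w2)
# apron z in wrist4
px=[(int(x/1.5),int(y/1.5)) for x,y in [(300,200),(330,220),(290,230),(345,180),(320,250)]]
print('apron z',[np.nanmedian(W[v-3:v+4,u-3:u+4,2]).round(1) for u,v in px])
px=[(int(x/1.5),int(y/1.5)) for x,y in [(600,300),(150,180),(420,200),(480,450)]]
print('table z',[np.nanmedian(W[v-3:v+4,u-3:u+4,2]).round(1) for u,v in px])
px=[(int(x/1.5),int(y/1.5)) for x,y in [(445,345),(450,360),(455,335)]]
print('deck z',[W[v,u].round(1) for u,v in px])
a=w2['color'][140:320,350:470]; cv2.imwrite('pics/w2c.png',cv2.resize(a,None,fx=3.3,fy=3.3,interpolation=cv2.INTER_CUBIC))
for (u,v) in [(400,190),(395,220),(398,265),(425,245),(423,270),(430,250)]: print((u,v),W2[v,u].round(1))
a=w['color'][90:300,140:340]; cv2.imwrite('pics/w4c.png',cv2.resize(a,None,fx=2.8,fy=2.8,interpolation=cv2.INTER_CUBIC))
```

```text
apron z [np.float64(9.5), np.float64(9.7), np.float64(9.6), np.float64(9.6), np.float64(9.5)]
table z [np.float64(-0.7), np.float64(-0.7), np.float64(-0.4), np.float64(233.2)]
deck z [array([560.2, 141.1,  20.1]), array([479.4, -61.1, 195.9]), array([552.7, 152.4,  20.2])]
(400, 190) [467.6   8.9  10.3]
(395, 220) [513.3  11.8   9.7]
(398, 265) [578.9  15.   25.1]
(425, 245) [565.7 111.   20.7]
(423, 270) [613.7 124.8  20.5]
(430, 250) [580.  138.8  19.9]
```

View pics/w2c.png

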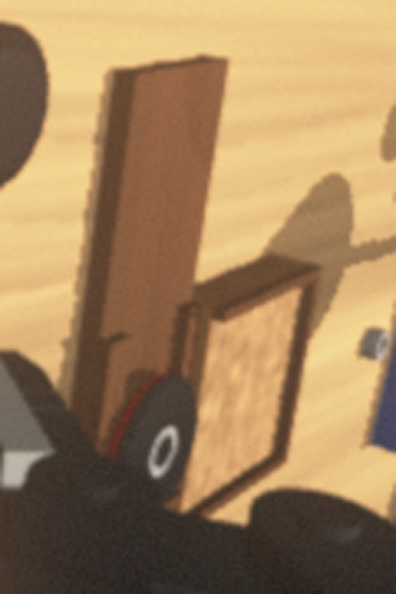

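View pics/w4c.png

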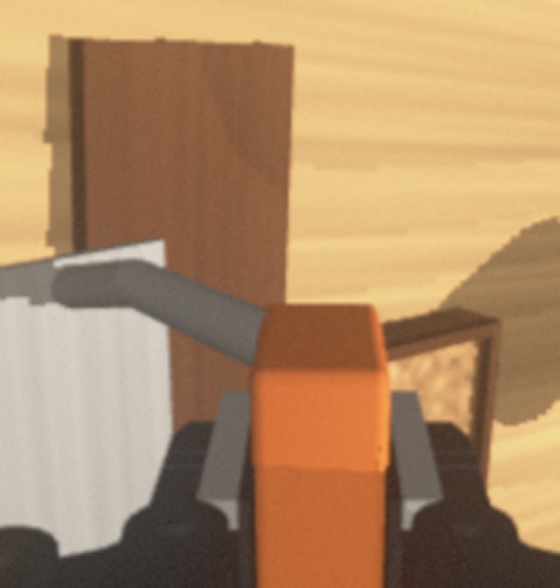

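Run:
```python
from h import *
w=load('pics/wrist4.npz'); w2=load('pics/wrist2.npz'); t=load('pics/top0.npz')
c4=lambda pts:[(140+(x+.5)/2.8-.5,90+(y+.5)/2.8-.5) for x,y in pts]
c2=lambda pts:[(350+(x+.5)/3.3-.5,140+(y+.5)/3.3-.5) for x,y in pts]
ct=lambda pts:[(140+(x+.5)/3-.5,100+(y+.5)/3-.5) for x,y in pts]
a=onplane(w,c4([(82,40),(293,46),(86,250),(285,300)]),9.8); print('w4',a.round(1))
print('near edge yaw',np.rad2deg(np.arctan2(-(a[1]-a[0])[0],(a[1]-a[0])[1])),'w',np.linalg.norm(a[1]-a[0]),'L yaw',np.rad2deg(np.arctan2(*(a[2]-a[0])[[1,0]])),'R yaw',np.rad2deg(np.arctan2(*(a[3]-a[1])[[1,0]])))
b=onplane(w2,c2([(131,71),(226,58),(196,298)]),9.8); print('w2',b.round(1)); print('R yaw',np.rad2deg(np.arctan2(*(b[2]-b[1])[[1,0]])))
b=onplane(w2,c2([(319,267),(286,460),(205,318)]),26.3); print('w2 rim outer near, ',b.round(1))
b=onplane(w2,c2([(164,450)]),25.3); print('w2 cap ring',b.round(1))
b=onplane(t,ct([(222,190.5)]),25.3); print('top cap ring',b.round(1))
b=onplane(t,ct([(197,383),(289,374)]),9.8); print('top apron',b.round(1))
b=onplane(t,ct([(57,150),(66,270),(186,255)]),26.3); print('top deck',b.round(1))
# dark cap mask in top
col=t['color'][140:185,195:235].astype(int); m=(col.max(2)<60).astype(np.uint8); 
cn=max(cv2.findContours(m,0,1)[0],key=cv2.contourArea); (x,y),r=cv2.minEnclosingCircle(cn); print('cap circ',x+195,y+140,r,onplane(t,[(x+195,y+140)],25.3))
M=cv2.moments(m,True); print(onplane(t,[(M['m10']/M['m00']+195,M['m01']/M['m00']+140)],25.3))
```

```text
w4 [[426.8 -31.    9.8]
 [420.7  50.6   9.8]
 [492.  -25.9   9.8]
 [514.7  58.3   9.8]]
near edge yaw 4.276102045143805 w 81.85609071709486 L yaw 4.549827416029823 R yaw 4.674213648081613
w2 [[425.4 -35.3   9.8]
 [420.   47.8   9.8]
 [536.3  65.1   9.8]]
R yaw 8.432832339102191
w2 rim outer near,  [[528.2 166.   26.3]
 [641.3 178.9  26.3]
 [537.   39.7  26.3]]
w2 cap ring [[599.2  26.3  25.3]]
top cap ring [[600.3  23.7  25.3]]
top apron [[422.   49.7   9.8]
 [428.1 -35.3   9.8]]
top deck [[642.3 177.5  26.3]
 [527.7 167.8  26.3]
 [539.3  57.5  26.3]]
cap circ 213.3157901763916 163.35526275634766 13.507977485656738 [[599.73968974  24.73792119  25.3       ]]
[[599.24284282  23.74950157  25.3       ]]
```

```bash
cat >> h.py <<'E'
BO=np.array([592.1,64.1,0.3]); BY=np.deg2rad(4.5); BR=spatR(BY)
def b2w(q): return BO+BR@np.array(q,float)
def w2b(q): return BR.T@(np.array(q,float)-BO)
def go(Ob,dyaw=0,rot=None):
    """target spatula origin in board coords, level and aligned unless rot given"""
    s,p,Rw=st(); S=BR if rot is None else BR@rot
    tp,tR=tool_for(b2w(Ob),S); O,Sn=spat(p,Rw)
    print('t',s['time'].__round__(2),'now O board',w2b(O).round(2),'rot(b) deg',np.rad2deg(R.from_matrix(BR.T@Sn).as_rotvec()).round(2),'F(board)',(BR.T@s['ft_force']).round(2),'tq',np.round(BR.T@s['torque'],2))
    return delta(p,Rw,tp,tR)
E
python3 - <<'E'
from h import *
go([-160,-39.5,60])
E
```

```text
t 7.15 now O board [-107.46 -135.48  106.83] rot(b) deg [0.04 0.06 2.88] F(board) [-0.59  0.   -0.46] tq [-0.77 -0.01 -0.03]
shift tot [ 0.4979  0.2277 -0.2372] mm 119.33467366421391 turn tot [ 0.00602 -0.00527 -0.00012] deg 2.88
```

Call:
arm_command --pt "0.124 0.057 -0.059 0 0 0" --pt "0.124 0.057 -0.059 0 0 0" --pt "0.124 0.057 -0.059 0 0 0" --pt "0.126 0.057 -0.06 0 0 0" --pt "0 0 0 0.006 -0.0053 -0.0001" --pt "0 0 0 0 0 0" --pt "0 0 0 0 0 0" --pt "0 0 0 0 0 0"

```text
time: 7.95
ee_pos: [430.6, 12.2, 142.4]
tool_rot: [0.486, 1.526, 0.61]
ft_force: [-0.3, -0.3, -1.5]
finger_gap: 0.199
```

Run:
```python
from h import *
from cell import optics
w=optics.get_image('wrist'); np.savez('pics/wrist5.npz',**w); cv2.imwrite('pics/wrist5.png',cv2.resize(w['color'],None,fx=1.5,fy=1.5,interpolation=cv2.INTER_CUBIC))
t=optics.get_image('top'); np.savez('pics/top1.npz',**t); cv2.imwrite('pics/top1.png',cv2.resize(t['color'][100:250,130:330],None,fx=3.5,fy=3.5,interpolation=cv2.INTER_CUBIC))
s,p,Rw=st(); print(s['joint_pos'].round(3))
go([-160,-39.5,12.5])
```

```text
[-0.535  0.369 -0.353  1.3    0.553 -0.748]
t 8.05 now O board [-159.2  -39.4   60.5] rot(b) deg [-0.01 -0.07  0.04] F(board) [ 0.65  0.28 -0.94] tq [-0.75  0.01  0.04]
shift tot [ 0.1834 -0.1548 -0.004 ] mm 48.0017931647967 turn tot [2.2e-04 8.0e-05 4.0e-05] deg 0.08
```

View pics/wrist5.png

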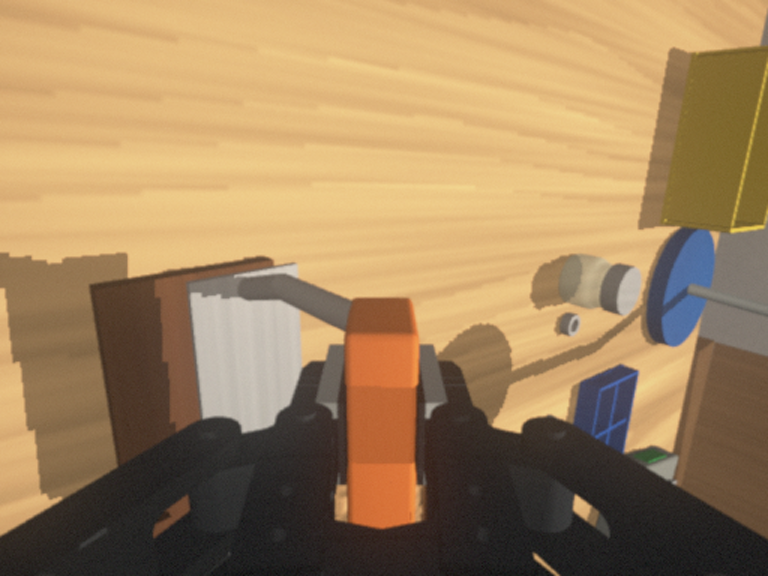

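View pics/top1.png

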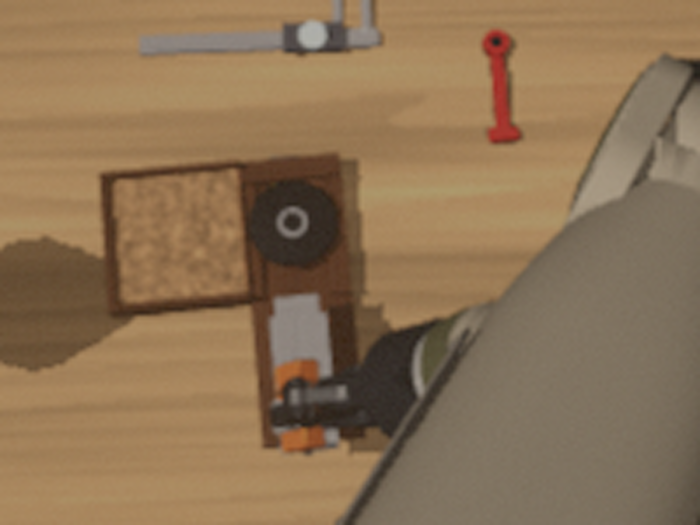

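The top view shows the blade at (303,330) above the apron, in line with the channel, with its tip short of the cap at (293,222). Lowering now to feel the floor.

Call:
arm_command --pt "0.06 -0.05 -0.001 0.0002 0 0" --pt "0.06 -0.05 -0.001 0 0 0" --pt "0.045 -0.038 -0.001 0 0 0" --pt "0.018 -0.016 -0.001 0 0 0" --pt "0 0 0 0 0 0" --pt "0 0 0 0 0 0"

```text
time: 8.65
ee_pos: [429.1, 13.2, 94.7]
tool_rot: [0.488, 1.527, 0.61]
ft_force: [0.1, 0.1, -1.7]
finger_gap: 0.196
```

Run:
```python
from h import *
go([-160,-39.5,9.5])
```

```text
t 8.65 now O board [-160.55  -38.56   12.92] rot(b) deg [0.02 0.   0.01] F(board) [ 0.09  0.14 -1.75] tq [-0.74  0.07 -0.01]
shift tot [ 0.0101 -0.0145  0.0027] mm 3.584709892188225 turn tot [ 2.e-05 -2.e-05 -5.e-05] deg 0.02
```

Call:
arm_command --pt "0.002 -0.007 0 0 0 0" --pt "0.004 -0.003 0 0 0 0" --pt "0 0 0 0 0 0" --pt "0 0 0 0 0 0"

```text
time: 9.05
ee_pos: [429.0, 12.5, 92.3]
tool_rot: [0.487, 1.527, 0.61]
ft_force: [0.4, -0.1, -1.6]
finger_gap: 0.198
```

Call:
arm_command --pt "0.004 -0.0032 0 0 0 0" --pt "0 0 0 0 0 0" --pt "0 0 0 0 0 0"

```text
time: 9.35
ee_pos: [429.1, 12.6, 91.6]
tool_rot: [0.488, 1.527, 0.61]
ft_force: [-0.5, -1.1, 4.2]
finger_gap: 0.198
```

Run:
```python
from h import *
go([-160,-39.5,9.5])
```

```text
t 9.35 now O board [-160.62  -39.15    9.81] rot(b) deg [ 0.03 -0.01 -0.  ] F(board) [-0.63 -1.09  4.22] tq [-0.31  0.12  0.13]
shift tot [ 0.0002 -0.0022  0.0032] mm 0.7725595409180376 turn tot [ 1.e-05  3.e-05 -7.e-05] deg 0.03
```

Call:
arm_command --pt "-0.0046 0.0038 0 0 0 0" --pt "0 0 0.03 0 0 0" --pt "0 0 0.05 0 0 0" --pt "0 0 0.05 0 0 0" --pt "0 0 0.04 0 0 0" --pt "0 0 0.02 0 0 0" --pt "0 0 0 0 0 0" --pt "0 0 0 0 0 0"

```text
time: 10.15
ee_pos: [466.6, 15.9, 92.3]
tool_rot: [0.488, 1.528, 0.611]
ft_force: [1.1, 0.8, -1.4]
finger_gap: 0.199
```

Run:
```python
from h import *
from cell import optics
t=optics.get_image('top'); np.savez('pics/top2.npz',**t); cv2.imwrite('pics/top2.png',cv2.resize(t['color'][120:240,150:270],None,fx=5,fy=5,interpolation=cv2.INTER_CUBIC))
w=optics.get_image('side'); np.savez('pics/side2.npz',**w); cv2.imwrite('pics/side2.png',cv2.resize(w['color'][170:260,140:280],None,fx=5,fy=5,interpolation=cv2.INTER_CUBIC))
go([-80,-39.5,10.7])
```

```text
t 10.25 now O board [-123.19  -38.91   10.57] rot(b) deg [0.03 0.05 0.01] F(board) [ 0.26  0.23 -2.01] tq [-0.77  0.02  0.  ]
shift tot [-0.0026 -0.0021  0.2156] mm 43.1322162811029 turn tot [-6.0e-05 -1.1e-04 -9.0e-05] deg 0.06
```

View pics/top2.png

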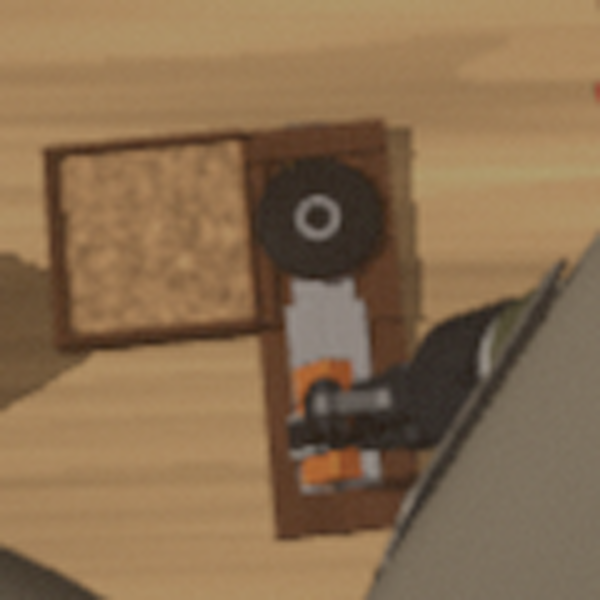

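View pics/side2.png

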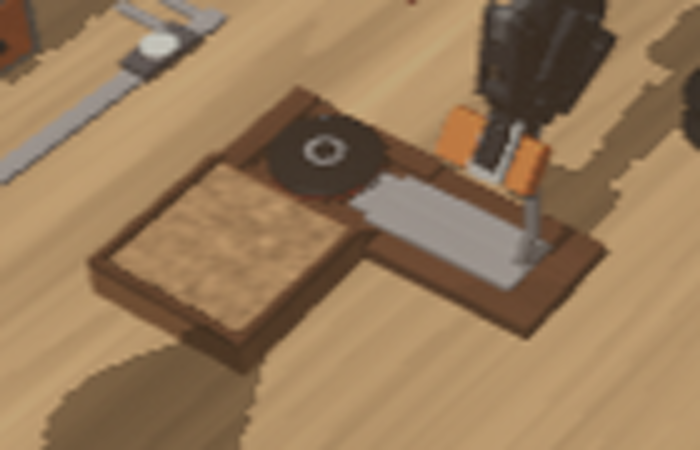

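The top view shows the blade (287–370 across, row 320) centred in the channel with its tip just under the cap. The side view agrees. Sliding further, then feeling for the stop.

Call:
arm_command --pt "-0.0013 -0.001 0.04 0 0 0" --pt "-0.0012 -0.001 0.05 0 0 0" --pt "0 0 0.05 0 0 0" --pt "0 0 0.045 0 0 0" --pt "0 0 0.03 0 0 0" --pt "0 0 0 0 0 0" --pt "0 0 0 0 0 0"

```text
time: 10.95
ee_pos: [509.6, 18.7, 92.4]
tool_rot: [0.488, 1.528, 0.61]
ft_force: [0.4, 0.4, -1.4]
finger_gap: 0.201
```

Run:
```python
from h import *
go([-73,-39.5,10.7])
```

```text
t 10.95 now O board [-79.94 -39.43  10.59] rot(b) deg [0.02 0.05 0.03] F(board) [ 0.43  0.36 -1.35] tq [-0.75  0.01 -0.04]
shift tot [-0.0006  0.0001  0.0344] mm 6.872890522501226 turn tot [-2.0e-05 -1.5e-04 -6.0e-05] deg 0.06
```

Call:
arm_command --pt "0 0 0.015 0 0 0" --pt "0 0 0.015 0 0 0" --pt "0 0 0 0 0 0"

```text
time: 11.25
ee_pos: [516.1, 18.9, 92.6]
tool_rot: [0.487, 1.527, 0.61]
ft_force: [0.1, 0.3, -1.7]
finger_gap: 0.196
```

Call:
arm_command --pt "0 0 0.01 0 0 0" --pt "0 0 0 0 0 0"

```text
time: 11.45
ee_pos: [517.9, 19.1, 92.6]
tool_rot: [0.487, 1.527, 0.61]
ft_force: [-0.2, -0.2, -2.1]
finger_gap: 0.198
```

Run:
```python
from h import *
go([-73,-39.5,10.7])
```

```text
t 11.45 now O board [-71.55 -39.69  10.82] rot(b) deg [ 0.01 -0.01  0.01] F(board) [-0.19 -0.21 -2.14] tq [-0.7   0.07 -0.02]
shift tot [ 0.0011  0.0004 -0.0072] mm 1.4636234735110043 turn tot [ 3.e-05 -0.e+00 -2.e-05] deg 0.01
```

Tip at x ≈ 23.4, still free. 2 mm steps, watching the push-back.

Call:
arm_command --pt "0 0 0.01 0 0 0" --pt "0 0 0 0 0 0" --pt "0 0 0 0 0 0"

```text
time: 11.75
ee_pos: [519.7, 19.3, 92.5]
tool_rot: [0.488, 1.527, 0.61]
ft_force: [0.6, 0.4, -1.5]
finger_gap: 0.202
```

Call:
arm_command --pt "0 0 0.01 0 0 0" --pt "0 0 0 0 0 0" --pt "0 0 0 0 0 0"

```text
time: 12.05
ee_pos: [521.8, 19.5, 92.5]
tool_rot: [0.488, 1.527, 0.61]
ft_force: [0.8, -1.0, -1.8]
finger_gap: 0.196
```

Run:
```python
from h import *
go([-73,-39.5,10.7])
```

```text
t 12.05 now O board [-67.7  -39.58  10.78] rot(b) deg [0.01 0.01 0.02] F(board) [ 0.69 -1.06 -1.76] tq [-0.73  0.07 -0.05]
shift tot [ 0.0006  0.0002 -0.0265] mm 5.307461696336162 turn tot [ 3.e-05 -4.e-05 -3.e-05] deg 0.02
```

Call:
arm_command --pt "0 0 0.01 0 0 0" --pt "0 0 0 0 0 0" --pt "0 0 0 0 0 0"

```text
time: 12.35
ee_pos: [523.7, 19.7, 92.5]
tool_rot: [0.488, 1.527, 0.61]
ft_force: [0.6, 0.3, -1.5]
finger_gap: 0.199
```

Run:
```python
from h import *
go([-73,-39.5,10.7])
```

```text
t 12.35 now O board [-65.72 -39.57  10.77] rot(b) deg [0.01 0.01 0.01] F(board) [ 0.62  0.28 -1.52] tq [-0.82 -0.   -0.01]
shift tot [ 0.0006  0.0002 -0.0365] mm 7.298164149966059 turn tot [ 1.e-05 -5.e-05 -4.e-05] deg 0.02
```

Call:
arm_command --pt "0 0 0.01 0 0 0" --pt "0 0 0 0 0 0" --pt "0 0 0 0 0 0"

```text
time: 12.65
ee_pos: [525.7, 19.8, 92.5]
tool_rot: [0.488, 1.527, 0.61]
ft_force: [-0.5, -0.9, -1.0]
finger_gap: 0.202
```

Run:
```python
from h import *
go([-73,-39.5,10.7])
```

```text
t 12.65 now O board [-63.74 -39.57  10.76] rot(b) deg [0.01 0.01 0.01] F(board) [-0.62 -0.86 -1.02] tq [-0.82  0.11 -0.05]
shift tot [ 0.0006  0.0002 -0.0464] mm 9.279327640482833 turn tot [ 1.e-05 -5.e-05 -3.e-05] deg 0.02
```

Call:
arm_command --pt "0 0 0.008 0 0 0" --pt "0 0 0 0 0 0" --pt "0 0 0 0 0 0"

```text
time: 12.95
ee_pos: [527.3, 20.0, 92.5]
tool_rot: [0.488, 1.527, 0.61]
ft_force: [-0.6, 0.2, -0.7]
finger_gap: 0.2
```

Run:
```python
from h import *
go([-73,-39.5,10.7])
```

```text
t 12.95 now O board [-62.16 -39.55  10.77] rot(b) deg [0.01 0.01 0.01] F(board) [-0.59  0.26 -0.68] tq [-0.79  0.06 -0.02]
shift tot [ 0.0006  0.0002 -0.0543] mm 10.86207038279353 turn tot [ 0.e+00 -5.e-05 -4.e-05] deg 0.02
```

Call:
arm_command --pt "0 0 0 0 0 0"

```text
time: 13.05
ee_pos: [527.2, 20.0, 92.5]
tool_rot: [0.488, 1.527, 0.61]
ft_force: [-0.1, 0.0, -1.7]
finger_gap: 0.196
```

Run:
```python
from h import *
go([-73,-39.5,10.7])
```

```text
t 13.05 now O board [-62.24 -39.54  10.74] rot(b) deg [0.02 0.02 0.01] F(board) [-0.08  0.01 -1.7 ] tq [-0.77  0.03  0.03]
shift tot [ 0.0004  0.0002 -0.054 ] mm 10.791513749900233 turn tot [-1.e-05 -6.e-05 -5.e-05] deg 0.03
```

Call:
arm_command --pt "0 0 0.01 0 0 0" --pt "0 0 0 0 0 0" --pt "0 0 0 0 0 0"

```text
time: 13.35
ee_pos: [529.3, 20.2, 92.5]
tool_rot: [0.488, 1.527, 0.61]
ft_force: [-0.9, 0.3, -2.0]
finger_gap: 0.198
```

Run:
```python
from h import *
go([-73,-39.5,10.7])
```

```text
t 13.35 now O board [-60.14 -39.54  10.76] rot(b) deg [0.01 0.01 0.01] F(board) [-0.91  0.41 -1.98] tq [-0.73  0.06 -0.03]
shift tot [ 0.0005  0.0002 -0.0644] mm 12.877346591831525 turn tot [ 1.e-05 -5.e-05 -4.e-05] deg 0.02
```

Call:
arm_command --pt "0 0 0.01 0 0 0" --pt "0 0 0 0 0 0" --pt "0 0 0 0 0 0"

```text
time: 13.65
ee_pos: [531.1, 20.3, 92.5]
tool_rot: [0.488, 1.528, 0.61]
ft_force: [-1.3, 0.7, -0.3]
finger_gap: 0.199
```

Run:
```python
from h import *
go([-73,-39.5,10.7])
```

```text
t 13.65 now O board [-58.33 -39.52  10.75] rot(b) deg [0.02 0.03 0.01] F(board) [-1.2   0.75 -0.33] tq [-0.7   0.27  0.08]
shift tot [ 0.0004  0.0002 -0.0736] mm 14.720092629201902 turn tot [-3.e-05 -1.e-04 -4.e-05] deg 0.04
```

Call:
arm_command --pt "0 0 0 0 0 0"

```text
time: 13.75
ee_pos: [531.2, 20.3, 92.5]
tool_rot: [0.488, 1.528, 0.61]
ft_force: [-1.7, 0.0, -0.6]
finger_gap: 0.199
```

Run:
```python
from h import *
go([-73,-39.5,10.7])
```

```text
t 13.75 now O board [-58.3  -39.54  10.76] rot(b) deg [0.01 0.03 0.01] F(board) [-1.72  0.15 -0.62] tq [-0.78  0.2   0.08]
shift tot [ 0.0006  0.0002 -0.0737] mm 14.73978210711139 turn tot [-2.e-05 -7.e-05 -4.e-05] deg 0.03
```

Call:
arm_command --pt "0 0 0.008 0 0 0" --pt "0 0 0 0 0 0" --pt "0 0 0 0 0 0"

```text
time: 14.05
ee_pos: [532.7, 20.5, 92.5]
tool_rot: [0.488, 1.528, 0.61]
ft_force: [-1.4, -0.4, -0.8]
finger_gap: 0.198
```

Run:
```python
from h import *
go([-73,-39.5,10.7])
```

```text
t 14.05 now O board [-56.78 -39.46  10.72] rot(b) deg [0.02 0.04 0.01] F(board) [-1.47 -0.3  -0.8 ] tq [-0.72  0.29  0.19]
shift tot [ 0.0002  0.0001 -0.0814] mm 16.278199697961153 turn tot [-4.0e-05 -1.1e-04 -6.0e-05] deg 0.05
```

Call:
arm_command --pt "0 0 0.007 0 0 0" --pt "0 0 0 0 0 0" --pt "0 0 0 0 0 0"

```text
time: 14.35
ee_pos: [534.1, 20.6, 92.5]
tool_rot: [0.488, 1.528, 0.61]
ft_force: [-3.0, -0.1, -0.7]
finger_gap: 0.195
```

Run:
```python
from h import *
go([-73,-39.5,10.7])
```

```text
t 14.35 now O board [-55.33 -39.48  10.77] rot(b) deg [0.02 0.03 0.01] F(board) [-2.98  0.17 -0.71] tq [-0.67  0.48  0.25]
shift tot [ 0.0005 -0.     -0.0886] mm 17.716261079386587 turn tot [-2.e-05 -9.e-05 -5.e-05] deg 0.04
```

Call:
arm_command --pt "0 0 0 0 0 0"

```text
time: 14.45
ee_pos: [534.1, 20.6, 92.5]
tool_rot: [0.488, 1.528, 0.61]
ft_force: [-3.0, -0.1, -0.8]
finger_gap: 0.198
```

Run:
```python
from h import *
from cell import optics
go([-73,-39.5,10.7])
t=optics.get_image('top'); np.savez('pics/top3.npz',**t); cv2.imwrite('pics/top3.png',cv2.resize(t['color'][120:240,150:270],None,fx=5,fy=5,interpolation=cv2.INTER_CUBIC))
go([-73,-39.5,10.7])
```

```text
t 14.45 now O board [-55.31 -39.52  10.77] rot(b) deg [0.02 0.03 0.01] F(board) [-2.95  0.16 -0.77] tq [-0.7   0.47  0.3 ]
shift tot [ 0.0005  0.0001 -0.0886] mm 17.729995760478904 turn tot [-3.e-05 -7.e-05 -5.e-05] deg 0.03
t 14.5 now O board [-55.31 -39.51  10.76] rot(b) deg [0.02 0.03 0.01] F(board) [-2.64 -0.27 -0.29] tq [-0.72  0.46  0.25]
shift tot [ 0.0005  0.0001 -0.0886] mm 17.726879474550955 turn tot [-2.e-05 -8.e-05 -5.e-05] deg 0.03
```

View pics/top3.png

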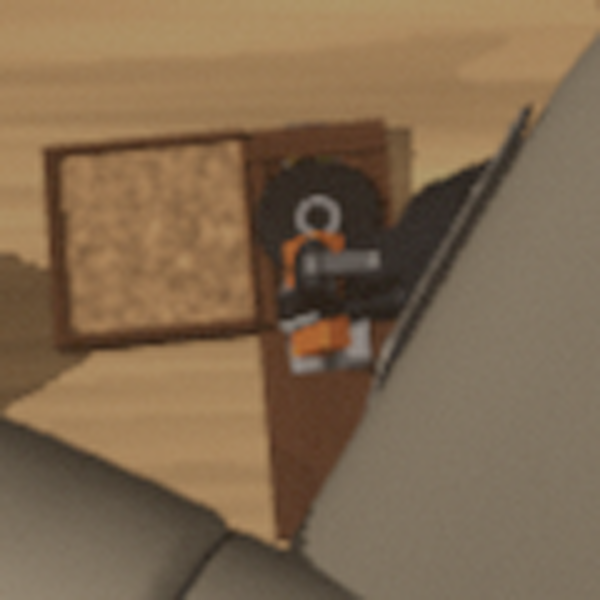

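The stop pushes back with about 2.8 N, so it is in about 5 mm, and the cap has not moved. Backing off 14 mm to free the stop, then planning the turn about the step edge.

Call:
arm_command --pt "0 0 -0.03 0 0 0" --pt "0 0 -0.04 0 0 0" --pt "0 0 0 0 0 0" --pt "0 0 0 0 0 0"

```text
time: 14.9
ee_pos: [520.4, 19.2, 92.7]
tool_rot: [0.488, 1.526, 0.61]
ft_force: [0.0, -0.1, -1.4]
finger_gap: 0.194
```

Run:
```python
from h import *
s,p,Rw=st(); O,S=spat(p,Rw); print(w2b(O),(BR.T@s['ft_force']).round(2),s['joint_pos'].round(3))
E=b2w([0,0,20.2-0.3])  # step top edge
def tw(p,Rw,th):
    Q=BR@R.from_rotvec([-th,0,0]).as_matrix()@BR.T
    E2=E.copy(); pn=E2+Q@(p-E2); Rn=Q@Rw
    return Rw.T@(pn-p)/200, R.from_matrix(Rw.T@Rn).as_rotvec()/(2*np.pi),pn,Rn
d,r,pn,Rn=tw(p,Rw,np.deg2rad(4)); print('row 4deg',d.round(4),r.round(5)); d,r,pn,Rn=tw(pn,Rn,np.deg2rad(4)); print(d.round(4),r.round(5))
for th in [0,45,90,100]:
    _,_,pn,Rn=tw(p,Rw,np.deg2rad(th)); O,S=spat(pn,Rn); print(th,'O',w2b(O).round(1),'handle',w2b(O+S@[0,0,82]).round(1),'tcp',pn.round(1),R.from_matrix(Rn).as_rotvec().round(3))
```

```text
[-69.02024276 -39.78025173  10.93953257] [ 0.01 -0.08 -1.44] [-0.442  0.544 -0.197  1.226  0.592 -0.645]
row 4deg [0.0068 0.0279 0.0001] [ 0.000e+00  3.000e-05 -1.111e-02]
[0.0068 0.0279 0.0001] [ 0.000e+00  3.000e-05 -1.111e-02]
0 O [-69.  -39.8  10.9] handle [-69.1 -39.8  92.9] tcp [520.4  19.2  92.7] [0.488 1.526 0.61 ]
45 O [-69.  -34.5  41.7] handle [-69.1  23.5  99.7] tcp [515.5  81.8  99.1] [-0.131  1.566 -0.004]
90 O [-69.   -9.   59.7] handle [-69.1  73.   59.7] tcp [511.6 130.5  59.3] [-0.736  1.429 -0.618]
100 O [-69.   -1.9  60.6] handle [-69.1  78.8  46.4] tcp [511.2 136.2  46.1] [-0.867  1.374 -0.753]
```

Call:
arm_command --pt "0.0068 0.0279 0.0001 0 0 -0.0111" --pt "0.0068 0.0279 0.0001 0 0 -0.0111" --pt "0.0068 0.0279 0.0001 0 0 -0.0111" --pt "0.0068 0.0279 0.0001 0 0 -0.0111" --pt "0.0068 0.0279 0.0001 0 0 -0.0111" --pt "0.0068 0.0279 0.0001 0 0 -0.0111" --pt "0.0068 0.0279 0.0001 0 0 -0.0111" --pt "0 0 0 0 0 0" --pt "0 0 0 0 0 0"

```text
time: 15.8
ee_pos: [517.2, 58.4, 102.6]
tool_rot: [0.102, 1.571, 0.231]
ft_force: [-1.1, -0.4, -2.0]
finger_gap: 0.196
```

```bash
cat > look.py <<'E'
import sys
from h import *
from cell import optics
n=sys.argv[1]
a=optics.get_image('side'); b=optics.get_image('top')
np.savez(f'pics/side{n}.npz',**a); np.savez(f'pics/top{n}.npz',**b)
A1=cv2.resize(a['color'][160:260,150:270],(480,400),interpolation=cv2.INTER_CUBIC)
B1=cv2.resize(b['color'][125:225,150:230],(320,400),interpolation=cv2.INTER_CUBIC)
cv2.imwrite(f'pics/look{n}.png',np.hstack([A1,B1]))
s,p,Rw=st(); O,S=spat(p,Rw); print('t',s['time'],'O',w2b(O).round(2),'rot',np.rad2deg(R.from_matrix(BR.T@S).as_rotvec()).round(2),'F',(BR.T@s['ft_force']).round(2),'tq',np.round(BR.T@s['torque'],2),'j',s['joint_pos'].round(2))
E
python3 look.py f1
```

```text
t 15.9 O [-69.21 -39.39  30.19] rot [-2.789e+01 -2.000e-02 -3.000e-02] F [ 0.43  0.92 -2.75] tq [-0.24  0.09  0.01] j [-0.16  0.32 -0.33  0.97  0.21 -0.24]
```

View pics/lookf1.png

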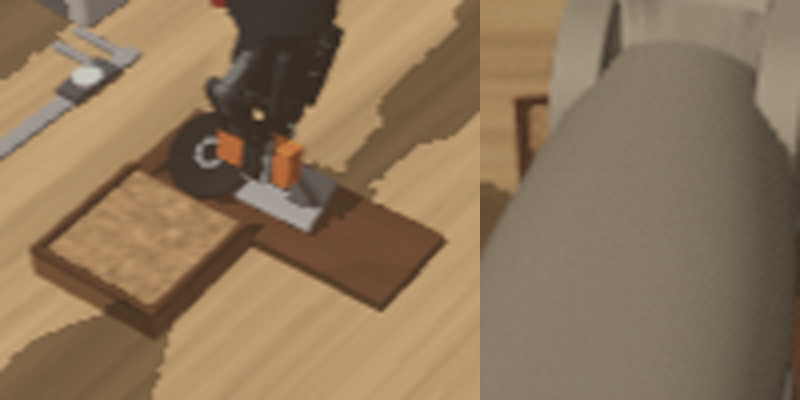

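In the side view the cap, at (208,152), tilts with the blade, with its rim at the step. Continuing the turn.

Call:
arm_command --pt "0.0068 0.0279 0.0001 0 0 -0.0111" --pt "0.0068 0.0279 0.0001 0 0 -0.0111" --pt "0.0068 0.0279 0.0001 0 0 -0.0111" --pt "0.0068 0.0279 0.0001 0 0 -0.0111" --pt "0.0068 0.0279 0.0001 0 0 -0.0111" --pt "0.0068 0.0279 0.0001 0 0 -0.0111" --pt "0.0068 0.0279 0.0001 0 0 -0.0111" --pt "0.0068 0.0279 0.0001 0 0 -0.0111" --pt "0 0 0 0 0 0" --pt "0 0 0 0 0 0"

```text
time: 16.9
ee_pos: [513.9, 101.2, 89.6]
tool_rot: [-0.333, 1.54, -0.207]
ft_force: [0.4, -0.7, -1.8]
finger_gap: 0.199
```

```bash
python3 look.py f2
```

```text
t 17.0 O [-68.82 -28.28  49.58] rot [-59.84  -0.09  -0.1 ] F [ 0.23 -0.85 -1.58] tq [0.41 0.06 0.02] j [ 0.22  0.38 -0.3   0.94 -0.34  0.15]
```

View pics/lookf2.png

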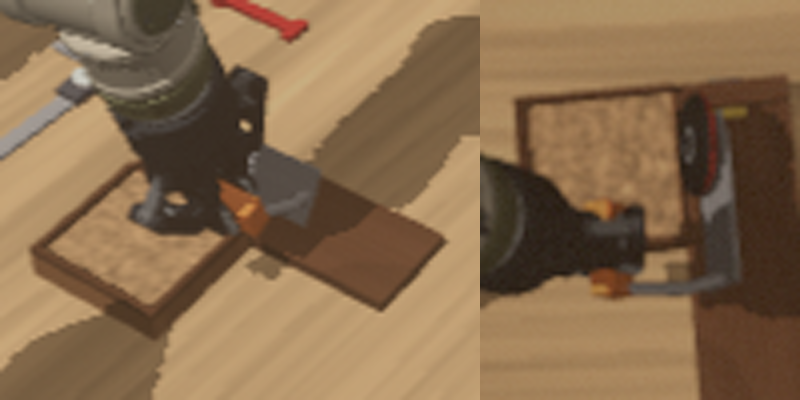

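The top view shows the cap standing at about 60° against the blade at (700,145), its lower rim at the step, and the yellow nose free at (735,112). Continuing.

Call:
arm_command --pt "0.0068 0.0279 0.0001 0 0 -0.0111" --pt "0.0068 0.0279 0.0001 0 0 -0.0111" --pt "0.0068 0.0279 0.0001 0 0 -0.0111" --pt "0.0068 0.0279 0.0001 0 0 -0.0111" --pt "0.0068 0.0279 0.0001 0 0 -0.0111" --pt "0.0068 0.0279 0.0001 0 0 -0.0111" --pt "0 0 0 0 0 0" --pt "0 0 0 0 0 0"

```text
time: 17.8
ee_pos: [512.3, 125.8, 66.4]
tool_rot: [-0.654, 1.456, -0.535]
ft_force: [-0.7, 0.0, -1.6]
finger_gap: 0.201
```

```bash
python3 look.py f3
```

```text
t 17.9 O [-68.42 -13.61  59.01] rot [-83.79  -0.21  -0.18] F [ 0.68 -0.44 -2.24] tq [ 0.87  0.05 -0.03] j [ 0.44  0.62 -0.16  1.12 -0.7   0.48]
```

View pics/lookf3.png

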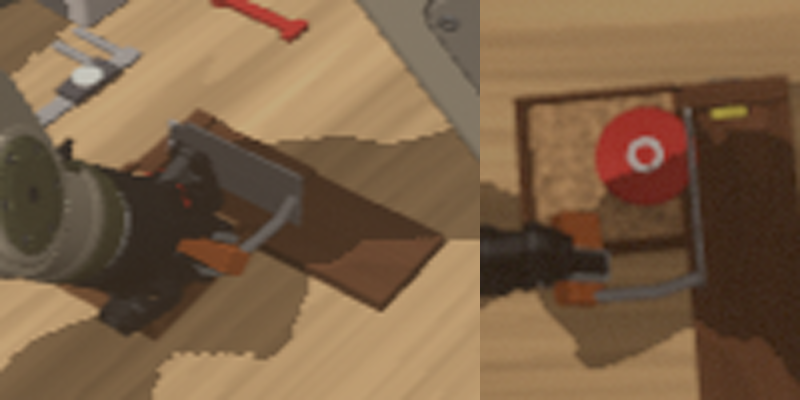

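The top view shows the cap already over, red face up on the cork at (644,155). Next I measure how it lies.

Run:
```python
from h import *
t=load('pics/topf3.npz'); hsv=cv2.cvtColor(t['color'],cv2.COLOR_BGR2HSV)
m=cv2.inRange(hsv,(0,130,60),(10,255,255))|cv2.inRange(hsv,(172,130,60),(180,255,255)); m[:140]=0;m[190:]=0;m[:,:160]=0;m[:,215:]=0
cn=max(cv2.findContours(m,0,1)[0],key=cv2.contourArea); (x,y),r=cv2.minEnclosingCircle(cn); c=onplane(t,[(x,y)],30.3); print(x,y,r,c,w2b(c[0]).round(1))
W=cloud(t); k=np.zeros_like(m); cv2.circle(k,(int(round(x)),int(round(y))),8,1,-1); P=W[(k>0)]; P=P[np.isfinite(P[:,0])]
Ac=np.c_[P[:,:2]-P[:,:2].mean(0),np.ones(len(P))]; co=np.linalg.lstsq(Ac,P[:,2],rcond=None)[0]; print('z,slopes',co, np.std(P[:,2]-Ac@co))
```

```text
191.02342224121094 163.4449005126953 13.142464637756348 [[599.54454325  86.43952959  30.3       ]] [ 9.2 21.7 30. ]
z,slopes [-3.38948020e-02  1.68870259e-02  3.08170989e+01] 2.086730956099686
```

Run:
```python
from h import *
s,p,Rw=st(); print('up70',(Rw.T@[0,0,70]/200).round(4))
t=load('pics/topf3.npz')
for q in [(5,0,20),(-49,0,20),(54,0,20),(5,105,20),(2.5,52,20),(-172,0,9.5),(-172,-82,9.5),(60,-82,20)]:
    print(q,proj(t,b2w(q)).round(1))
a=t['color'][130:230,150:230]; cv2.imwrite('pics/tf3.png',cv2.resize(a,None,fx=6,fy=6,interpolation=cv2.INTER_CUBIC))
```

```text
up70 [-0.2529 -0.242   0.0007]
(5, 0, 20) [[199.3 165. ]]
(-49, 0, 20) [[200.9 183.7]]
(54, 0, 20) [[197.9 148.3]]
(5, 105, 20) [[161.9 168.6]]
(2.5, 52, 20) [[180.9 167.7]]
(-172, 0, 9.5) [[205.  227.8]]
(-172, -82, 9.5) [[234.5 224.7]]
(60, -82, 20) [[226.5 143.5]]
```

View pics/tf3.png

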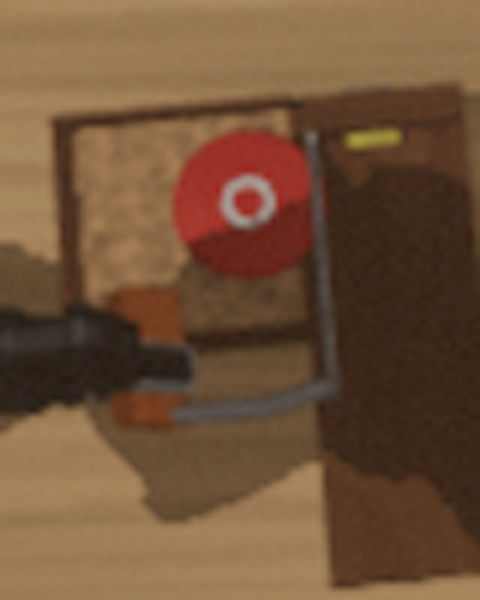

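Call:
arm_command --pt "-0.04 -0.038 0 0 0 0" --pt "-0.1 -0.096 0 0 0 0" --pt "-0.11 -0.105 0 0 0 0" --pt "0 0 0 0 0 0"

```text
time: 18.3
ee_pos: [514.3, 126.6, 141.3]
tool_rot: [-0.65, 1.448, -0.536]
ft_force: [1.1, -0.3, -1.7]
finger_gap: 0.202
```

```bash
python3 look.py g1
python3 - <<'E'
from h import *
t=load('pics/topg1.npz'); hsv=cv2.cvtColor(t['color'],cv2.COLOR_BGR2HSV)
m=cv2.inRange(hsv,(0,130,60),(10,255,255))|cv2.inRange(hsv,(172,130,60),(180,255,255)); m[:140]=0;m[190:]=0;m[:,:160]=0;m[:,215:]=0
cn=max(cv2.findContours(m,0,1)[0],key=cv2.contourArea); (x,y),r=cv2.minEnclosingCircle(cn); c=onplane(t,[(x,y)],30.3); print(x,y,r,w2b(c[0]).round(1))
# plan: level spatula with pitch, O target
for pitch in (10,):
    rot=R.from_rotvec([0,np.deg2rad(pitch),0]).as_matrix()
    # contact point in spat frame: x=xc on blade edge, want at board x=9 z=25 mid thickness
    for tipx in (30,):
        xc=95-(tipx-9)/np.cos(np.deg2rad(pitch)); print('xc',xc)
        O=np.array([9,-50,25.3])-rot@np.array([xc,0,1.5]); print('O',O.round(1),'tip under',(O+rot@[95,0,0]).round(1),'at rim x=-55:',(O+rot@[95-85/np.cos(np.deg2rad(pitch)),0,0]).round(1))
E
```

```text
t 18.4 O [-68.22 -12.87 129.15] rot [-83.79  -0.33  -0.24] F [-0.4  -0.74 -1.5 ] tq [ 0.91  0.1  -0.01] j [ 0.44  0.55 -0.09  1.26 -0.7   0.48]
190.6102294921875 163.56298828125 12.788363456726074 [ 9.  22.9 30. ]
xc 73.67604115039936
O [-63.8 -50.   36.6] tip under [ 29.7 -50.   20.1] at rim x=-55: [-55.3 -50.   35.1]
```

View pics/lookg1.png

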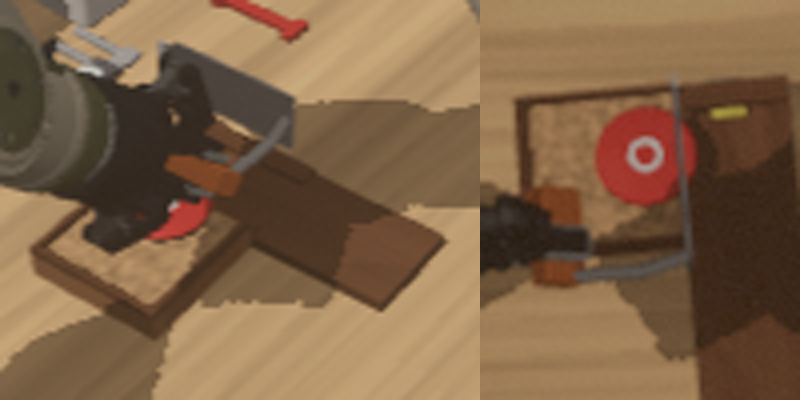

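The side and top views confirm the red face is up, with the cap centre at board (9, 23), so its rim overhangs the step by about 13 mm. I'll nudge it inward with the blade's edge, tip slightly down to clear the deck rim.

```bash
cat >> h.py <<'E'
P8=R.from_rotvec([0,np.deg2rad(8),0]).as_matrix()
E
python3 - <<'E'
from h import *
d,r=go([-70.2,-60,90],rot=P8)
print(d/5, r/11)
E
```

```text
t 18.4 now O board [-68.22 -12.87 129.15] rot(b) deg [-83.79  -0.33  -0.24] F(board) [-0.4  -0.74 -1.5 ] tq [ 0.91  0.1  -0.01]
shift tot [ 0.3172 -0.5789  0.0472] mm 132.3624454836535 turn tot [-0.00092  0.0249   0.23236] deg 84.13
[ 0.06344404 -0.1157822   0.00944202] [-8.37362941e-05  2.26389170e-03  2.11238712e-02]
```

Call:
arm_command --pt "0.0634 -0.1158 0.0094 0 0 0" --pt "0.0634 -0.1158 0.0094 0 0 0" --pt "0.0634 -0.1158 0.0094 0 0 0" --pt "0.0634 -0.1158 0.0094 0 0 0" --pt "0.0634 -0.1158 0.0094 0 0 0" --pt "0 0 0 -0.0001 0.0023 0.0211" --pt "0 0 0 -0.0001 0.0023 0.0211" --pt "0 0 0 -0.0001 0.0023 0.0211" --pt "0 0 0 -0.0001 0.0023 0.0211" --pt "0 0 0 -0.0001 0.0023 0.0211" --pt "0 0 0 -0.0001 0.0023 0.0211"

```text
time: 19.5
ee_pos: [531.3, -0.1, 170.6]
tool_rot: [-0.016, 1.65, 0.068]
ft_force: [0.1, -0.2, -1.8]
finger_gap: 0.201
```

Call:
arm_command --pt "0 0 0 -0.0001 0.0023 0.0211" --pt "0 0 0 -0.0001 0.0023 0.0211" --pt "0 0 0 -0.0001 0.0022 0.0211" --pt "0 0 0 -0.0001 0.0022 0.0211" --pt "0 0 0 0 0.0022 0.0212" --pt "0 0 0 0 0 0" --pt "0 0 0 0 0 0" --pt "0 0 0 0 0 0"

```text
time: 20.3
ee_pos: [531.6, 0.5, 170.7]
tool_rot: [0.527, 1.666, 0.573]
ft_force: [-0.3, -0.4, -1.5]
finger_gap: 0.198
```

```bash
python3 look.py g2
python3 - <<'E'
from h import *
go([-70.2,-60,37],rot=P8)
E
```

```text
t 20.4 O [-70.82 -59.34  89.67] rot [-0.32  8.14  0.12] F [-0.51 -0.05 -2.1 ] tq [-0.76 -0.09 -0.06] j [-0.43  0.58  0.06  1.55  0.53 -0.6 ]
t 20.4 now O board [-70.82 -59.34  89.67] rot(b) deg [-0.32  8.14  0.12] F(board) [-0.51 -0.05 -2.1 ] tq [-0.76 -0.09 -0.06]
shift tot [ 0.1966 -0.1708  0.0391] mm 52.66995277828457 turn tot [-5.0e-05 -4.6e-04  9.0e-04] deg 0.37
```

View pics/lookg2.png

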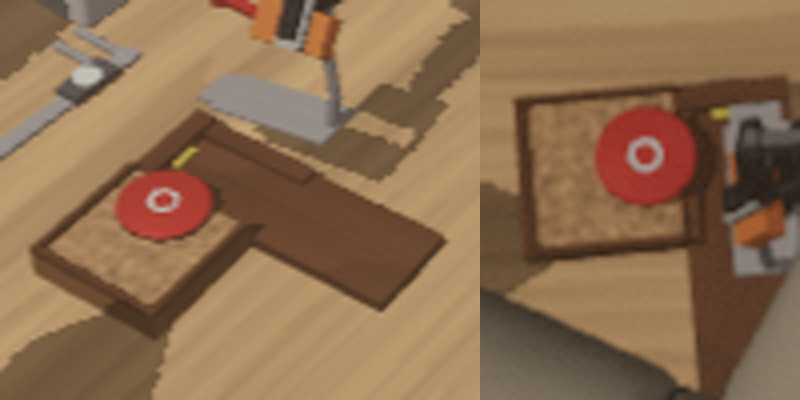

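Run:
```python
from h import *
for n in ('top','side'):
    t=load(f'pics/{n}g2.npz'); hsv=cv2.cvtColor(t['color'],cv2.COLOR_BGR2HSV)
    m=cv2.inRange(hsv,(0,130,50),(10,255,255))|cv2.inRange(hsv,(172,130,50),(180,255,255))
    c0=proj(t,b2w([9,23,30]))[0].astype(int); k=np.zeros_like(m); k[c0[1]-22:c0[1]+22,c0[0]-22:c0[0]+22]=1; m=m*k
    cn=max(cv2.findContours(m,0,1)[0],key=cv2.contourArea); (x,y),ax,an=cv2.fitEllipse(cn); print(n,x,y,ax,w2b(onplane(t,[(x,y)],29.5)[0]).round(1))
    W=cloud(t); cv2.erode(m,np.ones((5,5)),m); P=W[m>0]; P=P[np.isfinite(P[:,0])]; Ac=np.c_[P[:,:2]-P[:,:2].mean(0),np.ones(len(P))]; print(np.linalg.lstsq(Ac,P[:,2],rcond=None)[0].round(3),len(P))
```

```text
top 191.4186248779297 163.5557098388672 (24.842397689819336, 25.781051635742188) [ 9.  20.7 29.2]
[-1.600e-02 -1.600e-02  3.084e+01] 191
side 190.65130615234375 210.68910217285156 (16.82584571838379, 24.636329650878906) [ 4.9 25.9 29.2]
[-8.0000e-03  1.0000e-03  2.9881e+01] 82
```

Call:
arm_command --pt "0.05 -0.043 0.01 0 -0.0002 0.0005" --pt "0.07 -0.06 0.014 0 -0.0002 0.0004" --pt "0.06 -0.052 0.012 0 0 0" --pt "0.02 -0.019 0.004 0 0 0" --pt "0 0 0 0 0 0" --pt "0 0 0 0 0 0"

```text
time: 21.0
ee_pos: [532.3, -0.6, 117.2]
tool_rot: [0.534, 1.662, 0.577]
ft_force: [0.5, -0.4, -1.7]
finger_gap: 0.2
```

Run:
```python
from h import *
d,r=go([-70.2,-36,35.3],rot=P8)
s,p,Rw=st(); print('1mm +y',(Rw.T@BR@[0,1,0]/200).round(5))
```

```text
t 21.0 now O board [-70.35 -60.31  35.45] rot(b) deg [ 0.12  8.12 -0.08] F(board) [ 0.51 -0.43 -1.65] tq [-0.79 -0.11 -0.08]
shift tot [0.0795 0.0931 0.0001] mm 24.487355366782324 turn tot [-0.00038 -0.00013 -0.00035] deg 0.19
1mm +y [3.23e-03 3.82e-03 1.00e-05]
```

Call:
arm_command --pt "0.032 0.038 0 0 0 0" --pt "0.032 0.038 0 0 0 0" --pt "0.01 0.0115 0 0 0 0" --pt "0.01 0.0115 0 0 0 0" --pt "0.01 0.0115 0 0 0 0" --pt "0.01 0.0115 0 0 0 0" --pt "0.01 0.0115 0 0 0 0" --pt "0 0 0 0 0 0" --pt "0 0 0 0 0 0"

```text
time: 21.9
ee_pos: [529.2, 34.3, 116.5]
tool_rot: [0.535, 1.663, 0.577]
ft_force: [-0.3, -1.1, -1.2]
finger_gap: 0.198
```

```bash
python3 look.py g3
```

```text
t 22.0 O [-70.66 -25.35  34.68] rot [ 0.15  8.17 -0.11] F [ 0.23  0.39 -2.37] tq [-0.77 -0.15 -0.03] j [-0.39  0.6  -0.05  1.39  0.56 -0.55]
```

View pics/lookg3.png

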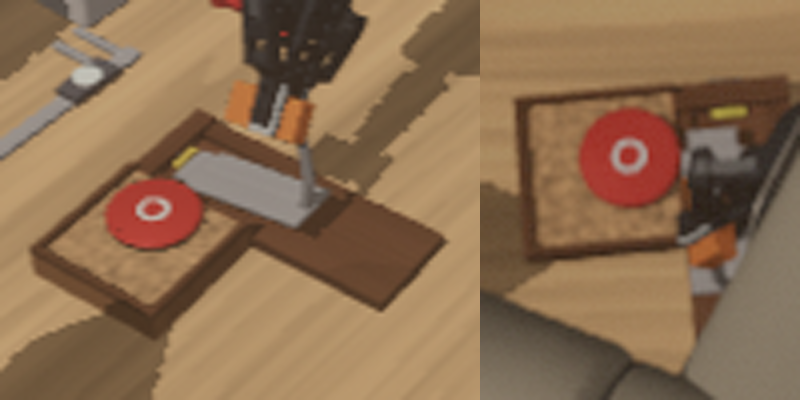

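The blade's corner slides the cap inward flat (top view centre now (629,156)). Continuing about 17 mm more.

Call:
arm_command --pt "0.0055 0.0135 0 0 0 0" --pt "0.0092 0.011 0 0 0 0" --pt "0.0092 0.011 0 0 0 0" --pt "0.0092 0.011 0 0 0 0" --pt "0.0092 0.011 0 0 0 0" --pt "0.0092 0.011 0 0 0 0" --pt "0 0 0 0 0 0" --pt "0 0 0 0 0 0"

```text
time: 22.8
ee_pos: [528.1, 51.5, 117.6]
tool_rot: [0.535, 1.663, 0.577]
ft_force: [-0.1, 0.6, -1.5]
finger_gap: 0.2
```

```bash
python3 look.py g4
python3 - <<'E'
from h import *
s,p,Rw=st(); print('-y 30',(Rw.T@BR@[0,-30,0]/200).round(4),'up 30',(Rw.T@[0,0,30]/200).round(4))
for n in ('top','side'):
    t=load(f'pics/{n}g4.npz'); hsv=cv2.cvtColor(t['color'],cv2.COLOR_BGR2HSV)
    m=cv2.inRange(hsv,(0,130,50),(10,255,255))|cv2.inRange(hsv,(172,130,50),(180,255,255))
    c0=proj(t,b2w([9,45,30]))[0].astype(int); k=np.zeros_like(m); k[c0[1]-22:c0[1]+22,c0[0]-22:c0[0]+22]=1; m=m*k
    cn=max(cv2.findContours(m,0,1)[0],key=cv2.contourArea); (x,y),ax,an=cv2.fitEllipse(cn); print(n,x,y,ax,w2b(onplane(t,[(x,y)],29.5)[0]).round(1))
E
```

```text
t 22.9 O [-70.45  -8.24  35.76] rot [ 0.14  8.15 -0.1 ] F [ 0.1  -0.14 -1.09] tq [-0.83 -0.11 -0.01] j [-0.36  0.58 -0.07  1.37  0.57 -0.52]
-y 30 [-9.680e-02 -1.146e-01 -1.000e-04] up 30 [-0.1134  0.0959 -0.0212]
top 180.73329162597656 164.3934326171875 (24.44845199584961, 25.430692672729492) [ 9.5 50.4 29.2]
side 184.05361938476562 216.4673309326172 (17.07672119140625, 24.423389434814453) [ 5.6 55.1 29.2]
```

View pics/lookg4.png

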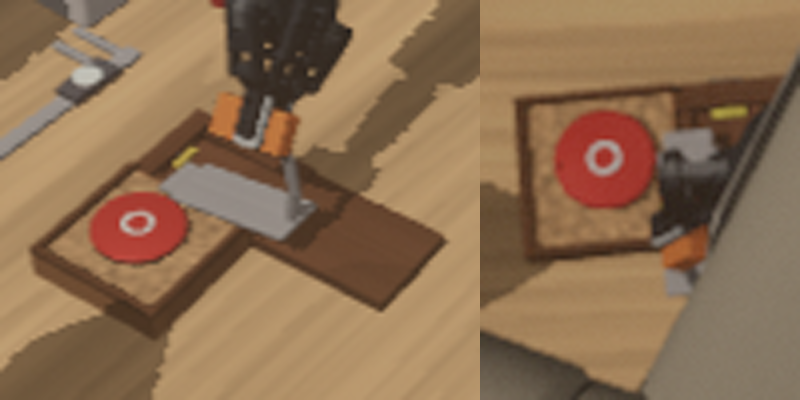

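The cap now lies flat, red up, at about board (7, 52), the middle of the cork deck (top view (603,158)). Withdrawing sideways and up.

Call:
arm_command --pt "-0.0484 -0.0573 0 0 0 0" --pt "-0.0484 -0.0573 0 0 0 0" --pt "-0.11 0.093 -0.021 0 0 0" --pt "-0.13 0.11 -0.024 0 0 0" --pt "-0.13 0.11 -0.024 0 0 0" --pt "0 0 0 0 0 0" --pt "0 0 0 0 0 0"

```text
time: 23.6
ee_pos: [531.2, 19.9, 215.6]
tool_rot: [0.534, 1.661, 0.575]
ft_force: [0.3, -0.0, -2.8]
finger_gap: 0.2
```

Run:
```python
from h import *
s,p,Rw=st(); O,S=spat(p,Rw); print(s['time'],O,w2b(O))
Sm=spatR(np.deg2rad(7.8)); tp,tR=tool_for(np.array([452.6,-337.4,85]),Sm); d,r=delta(p,Rw,tp,tR); print(d/9)
```

```text
23.6 [525.74817718  18.87768248 134.1509438 ] [-69.69538444 -39.87700819 133.8509438 ]
shift tot [-0.881  -1.5445 -0.5213] mm 370.58441147122056 turn tot [-0.02174 -0.01089 -0.00086] deg 8.76
[-0.09788777 -0.17160998 -0.05791948]
```

Call:
arm_command --pt "-0.088 -0.154 -0.052 0 0 0" --pt "-0.088 -0.154 -0.052 0 0 0" --pt "-0.088 -0.154 -0.052 0 0 0" --pt "-0.088 -0.155 -0.052 0 0 0" --pt "-0.088 -0.155 -0.052 0 0 0" --pt "-0.088 -0.155 -0.052 0 0 0" --pt "-0.088 -0.154 -0.052 0 0 0" --pt "-0.088 -0.154 -0.052 0 0 0" --pt "-0.088 -0.154 -0.052 0 0 0" --pt "-0.088 -0.154 -0.052 0 0 0" --pt "0 0 0 -0.0109 -0.0055 -0.0004" --pt "0 0 0 -0.0109 -0.0054 -0.0004"

```text
time: 24.8
ee_pos: [445.4, -337.2, 162.5]
tool_rot: [0.449, 1.545, 0.659]
ft_force: [-0.1, -0.2, -0.5]
finger_gap: 0.198
```

Call:
arm_command --pt "0 0 0 0 0 0" --pt "0 0 0 0 0 0" --pt "0 0 0 0 0 0"

```text
time: 25.1
ee_pos: [446.4, -335.4, 165.4]
tool_rot: [0.447, 1.548, 0.657]
ft_force: [0.6, 1.1, -2.0]
finger_gap: 0.202
```

Run:
```python
from h import *
from cell import optics
w=optics.get_image('wrist'); cv2.imwrite('pics/wrist6.png',w['color']); np.savez('pics/wrist6.npz',**w)
b=optics.get_image('top'); cv2.imwrite('pics/top6.png',cv2.resize(b['color'][120:260,140:400],None,fx=3,fy=3,interpolation=cv2.INTER_CUBIC))
s,p,Rw=st(); O,S=spat(p,Rw); print(s['time'],O,np.rad2deg(R.from_matrix(S).as_rotvec()),s['joint_pos'].round(2))
Sm=spatR(np.deg2rad(7.8)); tp,tR=tool_for(np.array([452.6,-337.4,8]),Sm); d,r=delta(p,Rw,tp,tR); print(d/4)
```

```text
25.2 [ 452.43400871 -335.0182376    84.25521908] [0.11568778 0.14487324 7.91169022] [-0.95  0.82  0.46  1.86  0.3  -1.19]
shift tot [ 0.2843 -0.2544 -0.0012] mm 76.30274299430916 turn tot [-1.0e-05 -4.9e-04 -3.5e-04] deg 0.22
[ 0.07107649 -0.063601   -0.00030045]
```

View pics/wrist6.png

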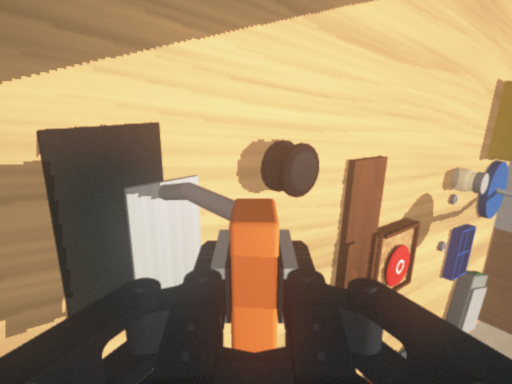

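View pics/top6.png

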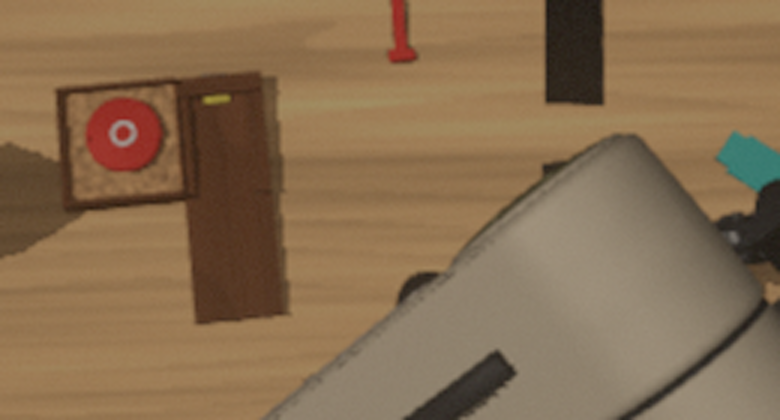

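The wrist view shows the blade over the larger mat at (130,215). The top view shows the cap flat on the deck, red up, at (123,133). Lowering onto the mat.

Call:
arm_command --pt "0.08 -0.072 0 0 -0.0003 -0.0002" --pt "0.09 -0.08 0 0 -0.0002 -0.0002" --pt "0.075 -0.067 0 0 0 0" --pt "0.04 -0.035 0 0 0 0" --pt "0 0 0 0 0 0" --pt "0 0 0 0 0 0"

```text
time: 25.8
ee_pos: [447.0, -337.7, 90.2]
tool_rot: [0.444, 1.545, 0.654]
ft_force: [-1.2, -0.2, -2.1]
finger_gap: 0.199
```

Run:
```python
from h import *
s,p,Rw=st(); O,S=spat(p,Rw); print(s['time'],O,np.rad2deg(R.from_matrix(S).as_rotvec()),s['ft_force'])
Sm=spatR(np.deg2rad(7.8)); tp,tR=tool_for(np.array([452.6,-337.4,3.5]),Sm); d,r=delta(p,Rw,tp,tR)
```

```text
25.8 [ 453.05633876 -337.59280829    8.7777157 ] [-0.02800926 -0.045823    7.77981394] [-1.16032255 -0.23543369 -2.07961237]
shift tot [ 0.0209 -0.0162 -0.0019] mm 5.289363591511113 turn tot [4.0e-05 1.3e-04 9.0e-05] deg 0.06
```

Call:
arm_command --pt "0.01 -0.008 0 0 0 0" --pt "0.009 -0.0075 0 0 0 0" --pt "0 0 0 0 0 0" --pt "0 0 0 0 0 0"

```text
time: 26.2
ee_pos: [446.8, -337.8, 85.0]
tool_rot: [0.444, 1.544, 0.653]
ft_force: [-0.0, -0.1, -1.7]
finger_gap: 0.201
```

Call:
arm_command --pt "0.003 -0.0026 0 0 0 0" --pt "0 0 0 0 0 0" --pt "0 0 0 0 0 0"

```text
time: 26.5
ee_pos: [446.9, -337.8, 84.5]
tool_rot: [0.444, 1.544, 0.653]
ft_force: [0.2, 0.0, 3.4]
finger_gap: 0.2
```

Run:
```python
from h import *
s,p,Rw=st(); O,S=spat(p,Rw); print(s['time'],O,np.rad2deg(R.from_matrix(S).as_rotvec()),s['ft_force'])
```

```text
26.5 [ 452.96063506 -337.74288575    3.05597751] [-0.0411757  -0.07045391  7.74910685] [0.15676035 0.01523791 3.42215075]
```

Contact felt at z = 3.06. Opening the hand and backing straight out.

Call:
arm_command --pt "0 0 0 0 0 0" --pt "0 0 0 0 0 0" --pt "0 0 0 0 0 0" --pt "0 0 0 0 0 0" --pt "0 0 0 0 0 0" --hand 60

```text
time: 27.0
ee_pos: [446.8, -337.7, 83.8]
tool_rot: [0.445, 1.545, 0.654]
ft_force: [-0.5, 0.9, -0.3]
finger_gap: 0.701
```

Call:
arm_command --pt "-0.03 0 0 0 0 0" --pt "-0.07 0 0 0 0 0" --pt "-0.1 0 0 0 0 0" --pt "-0.1 0 0 0 0 0" --pt "-0.1 0 0 0 0 0" --pt "-0.1 0 0 0 0 0" --pt "0 0 0 0 0 0"

```text
time: 27.7
ee_pos: [455.7, -403.4, 162.1]
tool_rot: [0.442, 1.543, 0.65]
ft_force: [0.3, 0.5, 0.2]
finger_gap: 0.701
```

Run:
```python
from h import *
from cell import optics
w=optics.get_image('wrist'); cv2.imwrite('pics/wrist7.png',w['color']); np.savez('pics/wrist7.npz',**w)
s,p,Rw=st(); print(s['time'],p,s['finger_gap'],s['ft_force'],s['joint_pos'].round(2))
```

```text
27.75 [ 455.72568854 -402.58444282  160.80745087] 0.7027308086694235 [-0.32808613  0.2399303   0.02359212] [-0.99  0.96  0.74  1.99  0.28 -1.22]
```

View pics/wrist7.png

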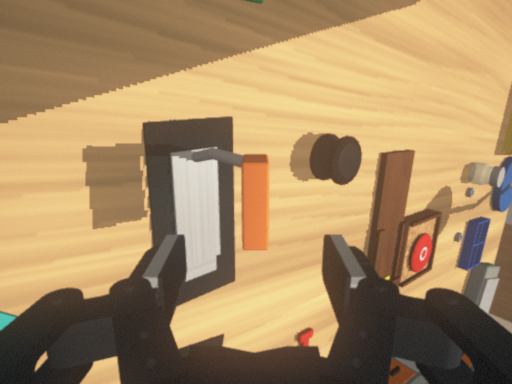

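The spatula stands on its mat at (195,215) with the hand clear of it. Moving up and making a final check of everything.

Call:
arm_command --pt "-0.1 0.085 0 0 0 0" --pt "-0.1 0.085 0 0 0 0" --pt "-0.1 0.085 0 0 0 0" --pt "0 0 0 0 0 0" --pt "0 0 0 0 0 0"

```text
time: 28.25
ee_pos: [455.6, -400.8, 238.7]
tool_rot: [0.444, 1.545, 0.654]
ft_force: [0.3, -0.4, -0.0]
finger_gap: 0.706
```

Run:
```python
from h import *
from cell import optics, robot
b=optics.get_image('top'); a=optics.get_image('side'); w=optics.get_image('wrist')
np.savez('pics/topz.npz',**b); np.savez('pics/sidez.npz',**a)
cv2.imwrite('pics/final.png',np.hstack([cv2.resize(b['color'][80:260,50:400],(440,226)),cv2.resize(a['color'][110:310,90:390],(340,226))]))
t0=load('pics/top0.npz'); s0=load('pics/side0.npz')
for n,x,y in (('top',b,t0),('side',a,s0)):
    d=np.abs(x['color'].astype(int)-y['color']).max(2)
    ref={'yoyo':(433,-161,20),'wrench':(716,-149,6),'jar':(460,352,30),'bear_a':(616,359,5),'bear_b':(510,367,5),'caliper':(745,50,8),'cal2':(750,0,8)}
    for k,p in ref.items():
        u,v=proj(x,np.array(p,float))[0].astype(int); print(n,k,(u,v),'maxdiff',np.percentile(d[max(0,v-9):v+10,max(0,u-9):u+10],98))
# cap
for n,t in (('top',b),('side',a)):
    hsv=cv2.cvtColor(t['color'],cv2.COLOR_BGR2HSV)
    m=cv2.inRange(hsv,(0,130,50),(10,255,255))|cv2.inRange(hsv,(172,130,50),(180,255,255))
    c0=proj(t,b2w([7,52,30]))[0].astype(int); k=np.zeros_like(m); k[c0[1]-20:c0[1]+20,c0[0]-20:c0[0]+20]=1; m=m*k
    cn=max(cv2.findContours(m,0,1)[0],key=cv2.contourArea); (x,y),ax,an=cv2.fitEllipse(cn)
    W=cloud(t); m=cv2.erode(m,np.ones((5,5))); P=W[m>0]; P=P[np.isfinite(P[:,0])]; Ac=np.c_[P[:,:2]-P[:,:2].mean(0),np.ones(len(P))]
    print(n,w2b(onplane(t,[(x,y)],29.5)[0]).round(1),'plane',np.linalg.lstsq(Ac,P[:,2],rcond=None)[0].round(3))
# spatula from wrist
W=cloud(w);hsv=cv2.cvtColor(w['color'],cv2.COLOR_BGR2HSV); m=cv2.inRange(hsv,(3,130,100),(16,255,255)); P=W[m>0]; P=P[np.isfinite(P[:,0])&(P[:,2]>60)&(P[:,2]<110)&(P[:,0]<500)&(P[:,1]<-280)]
O=np.array([452.9,-337.6,3]); Q=(P-O)@spatR(np.deg2rad(7.75)); d2=Q@[0,-np.sin(A),np.cos(A)]; d1=Q@[0,np.cos(A),np.sin(A)]
print('handle d2',np.percentile(d2,[50,90]),'exp',77.8,'d1',np.percentile(d1,[1,99]),'exp 43.7 61.7 x',np.percentile(Q[:,0],[1,99]))
s=robot.get_state(); print(s['time'],s['ft_force'],s['ee_pos'])
```

```text
top yoyo (np.int64(281), np.int64(221)) maxdiff 78.0
top wrench (np.int64(273), np.int64(125)) maxdiff 8.0
top jar (np.int64(92), np.int64(215)) maxdiff 8.0
top bear_a (np.int64(95), np.int64(161)) maxdiff 8.0
top bear_b (np.int64(91), np.int64(198)) maxdiff 8.0
top caliper (np.int64(204), np.int64(116)) maxdiff 8.0
top cal2 (np.int64(221), np.int64(114)) maxdiff 8.0
side yoyo (np.int64(284), np.int64(191)) maxdiff 5.0
side wrench (np.int64(214), np.int64(161)) maxdiff 4.0
side jar (np.int64(156), np.int64(292)) maxdiff 4.0
side bear_a (np.int64(115), np.int64(269)) maxdiff 4.0
side bear_b (np.int64(139), np.int64(292)) maxdiff 4.0
side caliper (np.int64(166), np.int64(187)) maxdiff 4.0
side cal2 (np.int64(176), np.int64(179)) maxdiff 4.0
top [ 9.6 50.1 29.2] plane [1.6000e-02 8.0000e-03 3.0721e+01]
side [ 5.5 55.1 29.2] plane [-2.0000e-02  4.0000e-03  2.9634e+01]
handle d2 [77.7985914  78.81462352] exp 77.8 d1 [43.69721298 61.11269386] exp 43.7 61.7 x [-30.7660544  29.7777331]
28.4 [-0.49175264  0.29052635  0.26986419] [ 455.22165987 -400.58270876  237.76837031]
```

View pics/final.png

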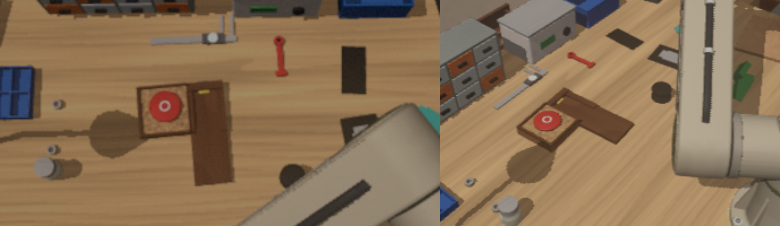

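The final views show the cap flat, red up, in the deck at (165,107), and the bystanders unchanged. The yo-yo is partly hidden by the arm in the top view but matches in the side view. Handing in.

```bash
python3 -c "
from cell import order
print(order.hand_in())"
```

```text
the job is handed in; nothing more can be done
None
```

The cap now lies flat on the cork deck with its red face up, and the spatula is back upright on its black mat. The job is handed in after about 28 s on the robot's clock.

**What I did:**
- I slid the spatula blade under the cap until the end stop pushed back with about 2.8 N, roughly 5 mm in. I then backed off 14 mm to free it and turned the wrist about the step edge.
- The cap fell over somewhere between 60° and 84° of turn, earlier than I expected. It came to rest with its rim about 13 mm over the step.
- I slid it inward about 28 mm with the blade's edge, so it sits near the middle of the deck. The gripper did not touch it.
- I stood the spatula on the larger mat, let go and backed away.

**Last checks:**
- **Cap:** The fitted face is level within about 1°. The top and side cameras disagree by about 5 mm on its centre, at board (9.6, 50.1) and (5.5, 55.1). Both are well inside the deck.
- **Spatula:** The handle is within about 1 mm of where it should be for a level blade on the mat, and the mat was felt at the expected height.
- **Bystanders:** Yo-yo, wrench, caliper, jar and both bearings look unchanged from the first pictures. In the top view the arm hid part of the yo-yo, so that one rests on the side view.

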